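# Nest the sample cups in the transport cradle and clamp them

### The job

Pack the steel sample cups for transport. First free the cradle's clamp: pull its knob straight up, turn it until the toe has swung fully clear of the seat, and push the knob fully back down. Then stand the flanged cup flat between the pins of the seat, nest every other cup that is there upright inside one another in size order, the smallest innermost, and finally pull the knob up, swing the toe fully back over the flange and push the knob fully down again; leave the brown dropper bottle at the back standing.

Things in the scene. Friction and masses are not known exactly. Their poses are not given: they have to be found in the camera images.
- seat (a point): centre of the round seat on top of the cradle, a grey metal plate 220 x 130 x 12 mm lying on the worktop, its top 12 mm up. x axis: along the plate's length, away from the clamp; z up. Six round-topped pins 6 mm high stand round the seat and leave 106 mm between opposite ones, for the 100 mm flange. The clamp's vertical axis stands 95 mm from the seat's centre, on its -x side.
- knob_grip (a point): centre of the clamp's black wing knob, on the clamp's vertical axis, 114 mm above the worktop when pushed in: an upright bar 50 long, 13 thick, 26 mm high, on a 14 mm stem, free for 60 mm below it. Its x axis points along the clamp toe, z up; the bar's length lies turned -0.655 rad (clockwise from above) from that x axis. At clamp_turn = 0 the toe points at the seat's centre.
- toe_tip (a point): underside of the outer end of the clamp toe, a steel bar 20 mm wide and 8 mm high that reaches 58 mm from the clamp's axis; when pushed in its underside is 21.5 mm above the worktop, 1.5 mm above the flange of a seated cup.
- clamp_lift (a joint): height of the knob, m: 0 pushed in, 0.018 fully pulled up. It stays where it is left; moving it takes about 2 to 6 N.
- clamp_turn (a joint): turn of the knob and toe, rad: 0 = toe over the seat (locked), growing counter-clockwise seen from above to 1.31 = toe fully clear. A lug behind a stop block bars turning unless the knob is pulled up by 11 mm or more; the knob can be pushed in only within about 0.1 rad of either end. Turns easily and stays where it is left.
- cup_a_mid (a point): centre (half-way up, 30 mm above its underside, on its axis; z axis = cup axis) of a plain steel cup, 70 mm outer diameter, 60 mm tall, wall 2 mm, open at the top, with a bevelled foot (3.5 mm in, 6 mm up) and a solid floor 20 mm thick, so a smaller cup standing in it sticks out 20 mm above its rim. This largest one has a flange round its foot, 100 mm in diameter and 8 mm high; it is always there.
- cup_b_mid (a point): centre (half-way up, 30 mm above its underside, on its axis; z axis = cup axis) of a plain steel cup, 58 mm outer diameter, 60 mm tall, wall 2 mm, open at the top, with a bevelled foot (3.5 mm in, 6 mm up) and a solid floor 20 mm thick, so a smaller cup standing in it sticks out 20 mm above its rim. May be absent.
- cup_c_mid (a point): centre (half-way up, 30 mm above its underside, on its axis; z axis = cup axis) of a plain steel cup, 46 mm outer diameter, 60 mm tall, wall 2 mm, open at the top, with a bevelled foot (3.5 mm in, 6 mm up) and a solid floor 20 mm thick, so a smaller cup standing in it sticks out 20 mm above its rim. May be absent.
- cup_d_mid (a point): centre (half-way up, 30 mm above its underside, on its axis; z axis = cup axis) of a plain steel cup, 34 mm outer diameter, 60 mm tall, wall 2 mm, open at the top, with a bevelled foot (3.5 mm in, 6 mm up) and a solid floor 20 mm thick, so a smaller cup standing in it sticks out 20 mm above its rim. May be absent.
- cup_e_mid (a point): centre (half-way up, 30 mm above its underside, on its axis; z axis = cup axis) of a plain steel cup, 22 mm outer diameter, 60 mm tall, wall 2 mm, open at the top, with a bevelled foot (3.5 mm in, 6 mm up) and a solid floor 20 mm thick, so a smaller cup standing in it sticks out 20 mm above its rim. May be absent.
- drop_bottle: brown dropper bottle, 34 mm across, 94 mm tall, standing at the back; origin at its underside's centre, z up
Not all that is in view belongs to the job. What is shaped like the part that bears cup_b_mid but red or yellow is not meant.

How it is judged:
By the outcome, as a careful person would: the job done as asked, in the order asked, and still so for the second after the job is handed in, with the robot touching nothing.
Of cup_b, cup_c, cup_d, cup_e only 3 to 4 are there at a start; the rules pass over those that are not, and their reading is None.
At some moment in a run one of cup_a, cup_b, cup_c may be knocked a few centimetres aside while the robot is not near it.
It also fails if it takes over 210 s, if anything falls off the work surface, if the arm or the gripper's body presses on something with over 40 N, if the wrist force passes 120 N, or if a joint passes its speed limit or range.

### The arm

A 6-joint arm with a two-finger parallel gripper is mounted at the origin on a cart in front of the work surface, level with it; the furniture and walls round the work are solid. World frame = base frame: x ahead of the robot, y to its left, z up, the work surface at z = 0. Lengths are in m, angles in rad, forces in N, time in s.
With the tool pointing down it reaches from about 0.3 to 0.75 m from the base axis. Payload 8.5 kg.
Tool frame: the origin (TCP) lies at the very end of the fingers, on their centre line; the grasp point (between the pads) lies 19 mm behind it (bot.grip_point_offset is the distance from the TCP to the grasp point, in m); x points along the fingers, z is the direction in which the jaws open and shut, and the axes are right-handed (so a half turn about x gives the same grasp; the last joint's range is limited). The gripper opens to 85 mm and grips with 20 to 120 N. Pads are 22 mm wide; open, the fingers measure 114 mm over their backs; the gripper's body (76 mm by 85 mm) begins 54 mm behind the grasp point. The pads swing forward as they close: fully open they stand 13 mm farther back than shut.
Start: joints at [-1.344, 0.381, 1.297, -0, 1.464, -0.215], TCP at [0.235, -0.497, 0.201] pointing down, gripper open.
Joint ranges: [-3.11, 3.11], [-0.89, 2.33], [0.22, 2.48], [-1.42, 4.56], [0.17, 2.85], [-2.88, 2.88]. Speed limits (rad/s): [2.39, 2.39, 3.14, 3.14, 3.14, 3.14].

### API

Orientations are given as a rotation vector (axis times angle).
In Python, from station import status, camera, bot gives the robot as it stands.
- The arm moves only by the tool carry_out, never from a script. Its argument "rows" is a list of rows, each a list of 3 entries, a list of its own where there are three numbers: the shift along the tool's x, y, z in m, then the turn about the tool's x in degrees, then the finger opening in m, from 0 to 0.0854. In form: [[[tx, ty, tz], spin, fingers], ...]. A call has 1 to 8 rows; each row is the pose to reach, as a shift and turn from the pose commanded when the call began, along the tool's axes at that moment; what a row does not reach only later rows make up. A row lasts 1/12 s, in which the tool goes at most 41.7 mm and 7.16 degrees, less where a joint would pass 70% of its speed; a pose out of reach is approached as far as the arm can. A call with a gripper value outside its range is refused whole. The fingers move at their own pace and stop on an object; the grip force is fixed at half the most. Time passes only in rows, so rows that repeat a pose let the fingers close. It gives the time, the measured TCP pose, the force and the opening at its end, in the units of the state.
- status.observe(): the state, without advancing time (a new reading comes with each control period).
- camera(name): name is "scene" or "top" or "wrist"; returns a dict with "pixels" (420x560x3 uint8, red, green, blue), "depth" (420x560 float32, m along the optical axis (not along the pixel's ray), 0 where there is no reading), "mtx" (3x3 intrinsics, pixels), "camera_from_world" (4x4, takes a point from world to camera coordinates); the wrist camera has in their place "hand_eye" (4x4, takes a point from camera to tool coordinates, whose origin is the TCP and whose axes are the tool frame's). Camera axes: x right, y down, z forward; pixel columns grow to the right and rows downward; lengths in m; the calibration is good to about 2 mm. A picture is of the moment at which its call begins: read the wrist's pose just before it.
- bot.job_done(): hands the job in, once; it reports no verdict.
The state is a dict: "t": time; "joints": joint angles; "qvel": joint speeds; "joint_efforts": joint torques, N m; "tool_pos": TCP position; "tcp_rot": TCP orientation; "ft_force": force on the tool from outside, world axes, zero at the start; "ft_torque": the same for the moment, N m; "opening": finger opening in m.
Only numpy, scipy, OpenCV 4.12 (cv2) and the standard library are available. Lean on these libraries where they do the work, as an engineer would, in place of code of your own. Each camera call takes 0.05 s, during which the arm holds its last target. There are 200 camera calls.

## Working session

There is one attempt and no reset: what is moved stays moved. The work goes in short steps, Python scripts to look and compute and a tool call to move; the robot and the scene stay as the last step left them, time stands still between calls to the robot, and variables do not carry over. Pictures are saved under pics/ and viewed, about 12 in all and at most 16, crops included, and the job is handed in when it is done.

Besides the shell and the picture viewer there is one more tool, called after ">>>" as name([rows], argument=value, ...), one row to a line, values as JSON. carry_out: Moves the arm, as the interface text tells. Its arguments: {"type":"object","properties":{"rows":{"type":"array","items":{"type":"array"}}},"required":["rows"]}

```bash
ls; mkdir -p pics; cat > h.py <<'E'
import numpy as np, cv2
from scipy.spatial.transform import Rotation as R
from station import status, camera, bot
def cam(n):
    s=status.observe(); c=camera(n)
    if n=="wrist":
        T=np.eye(4);T[:3,:3]=R.from_rotvec(s["tcp_rot"]).as_matrix();T[:3,3]=s["tool_pos"]
        W=T@c["hand_eye"]
    else: W=np.linalg.inv(c["camera_from_world"])
    c["W"]=W; return c
def save(c,name,crop=None,k=1):
    im=c["pixels"][:,:,::-1]
    if crop: u0,v0,u1,v1=crop; im=im[v0:v1,u0:u1]
    cv2.imwrite("pics/"+name,cv2.resize(im,None,fx=k,fy=k,interpolation=cv2.INTER_CUBIC))
def cloud(c):
    d=c["depth"];v,u=np.indices(d.shape);K=c["mtx"]
    P=np.stack([(u-K[0,2])/K[0,0]*d,(v-K[1,2])/K[1,1]*d,d],-1)
    X=P@c["W"][:3,:3].T+c["W"][:3,3]; X[d==0]=np.nan; return X
def atz(c,u,v,z):
    K=c["mtx"];r=c["W"][:3,:3]@np.array([(u-K[0,2])/K[0,0],(v-K[1,2])/K[1,1],1]);o=c["W"][:3,3]
    return o+r*(z-o[2])/r[2]
def totool(p):
    s=status.observe();return R.from_rotvec(s["tcp_rot"]).as_matrix().T@(np.array(p)-s["tool_pos"])
E
python3 - <<'E'
from h import *
s=status.observe();print({k:np.round(v,3) for k,v in s.items()});print(R.from_rotvec(s["tcp_rot"]).as_matrix().round(3))
for n in("top","scene"):
    c=cam(n);save(c,n+"0.png",k=1.42);np.savez(n+"0.npz",**c);print(n,c["W"].round(3).tolist(),c["mtx"].round(1).tolist())
E
```

```text
pics
{'t': np.float64(0.0), 'joints': array([-1.344,  0.381,  1.298, -0.   ,  1.464, -0.215]), 'qvel': array([-0.001, -0.   ,  0.001, -0.002,  0.001, -0.001]), 'joint_efforts': array([ 0.0000e+00, -4.4846e+01, -2.3128e+01, -0.0000e+00,  5.0000e-03,
        0.0000e+00]), 'tool_pos': array([ 0.235, -0.497,  0.2  ]), 'tcp_rot': array([ 0.879,  1.387, -0.877]), 'ft_force': array([ 0.591, -0.311,  0.264]), 'ft_torque': array([ 0.016, -0.016, -0.02 ]), 'opening': np.float64(0.085)}
[[-0.     0.904  0.428]
 [ 0.001  0.428 -0.904]
 [-1.     0.    -0.001]]
top [[0.019, -0.991, 0.135, 0.417], [-1.0, -0.018, 0.01, -0.284], [-0.008, -0.135, -0.991, 1.48], [0.0, 0.0, 0.0, 1.0]] [[455.9, 0.0, 284.5], [0.0, 455.9, 206.4], [0.0, 0.0, 1.0]]
scene [[-0.811, -0.404, 0.423, 0.046], [-0.585, 0.538, -0.607, 0.474], [0.018, -0.74, -0.673, 0.956], [0.0, 0.0, 0.0, 1.0]] [[447.9, 0.0, 279.2], [0.0, 447.9, 207.4], [0.0, 0.0, 1.0]]
```

View pics/top0.png

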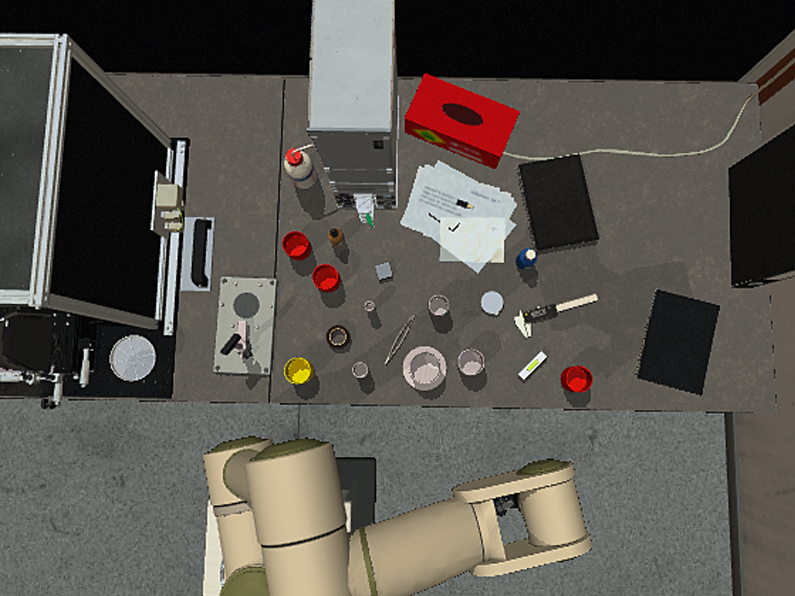

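View pics/scene0.png

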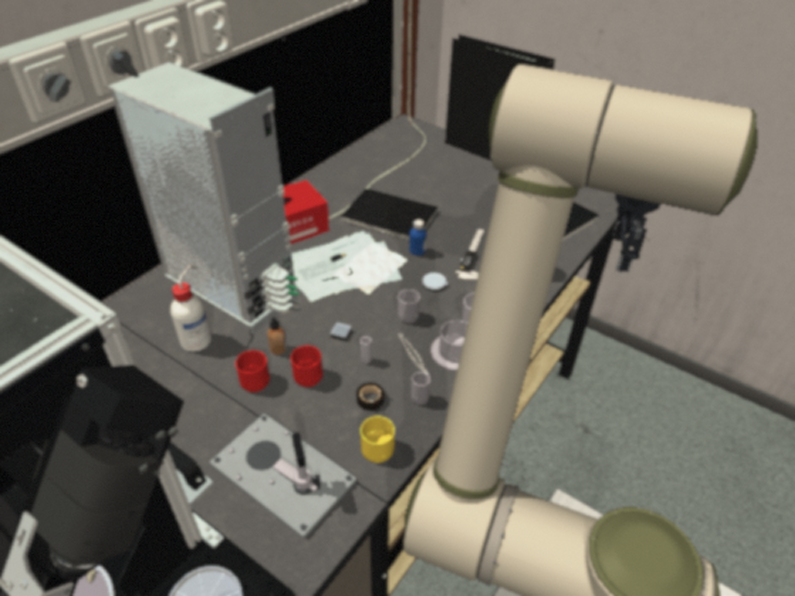

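The pictures show the cradle at (245,325) in the top view with its seat toward the back and the clamp toward the robot. The flanged cup is at (424,368). The plain cups are at (471,362), (439,306), (361,370) and (369,306), and the bottle is at (335,237).

```bash
cat >> h.py <<'E'
def rimfit(X,xy,r,z0=.045,z1=.075):
    m=np.isfinite(X[...,2])&(X[...,2]>z0)&(X[...,2]<z1)&(np.hypot(X[...,0]-xy[0],X[...,1]-xy[1])<r)
    return X[m]
E
python3 - <<'E'
from h import *
c=dict(np.load("top0.npz"));X=cloud(c)
for n,(u,v),z in [("a",(424,366),.06),("b",(471,361),.06),("c",(439,304),.06),("d",(361,369),.06),("e",(369,305),.06),("seat",(245,305),.012),("knob",(232,343),.127),("bottle",(335,235),.09),("yellow",(298,370),.06)]:
    u/=1.42;v/=1.42
    p=atz(c,u,v,z); print(n,p.round(3),end=" ")
    P=X[int(v)-25:int(v)+25,int(u)-25:int(u)+25].reshape(-1,3)
    P=P[(P[:,2]>z-.012)&(P[:,2]<z+.015)&(np.hypot(*(P[:,:2]-p[:2]).T)<.045)]
    if len(P): print(len(P),(P.min(0)/2+P.max(0)/2).round(3),np.ptp(P,0).round(3))
    else:print()
# seat disc corners plate
for u,v in[(220,277),(276,281),(270,374),(214,373)]: print(atz(c,u/1.42,v/1.42,.012).round(3))
E
```

```text
a [ 0.45  -0.316  0.06 ] 46 [ 0.448 -0.317  0.058] [0.065 0.068 0.016]
b [ 0.463 -0.418  0.06 ] 46 [ 0.462 -0.417  0.057] [0.053 0.056 0.017]
c [ 0.587 -0.347  0.06 ] 37 [ 0.585 -0.345  0.055] [0.045 0.041 0.012]
d [ 0.441 -0.178  0.06 ] 29 [ 0.441 -0.175  0.056] [0.031 0.031 0.014]
e [ 0.582 -0.192  0.06 ] 17 [ 0.581 -0.192  0.057] [0.019 0.019 0.015]
seat [0.582 0.095 0.012] 578 [0.582 0.095 0.014] [0.087 0.089 0.026]
knob [0.489 0.088 0.127] 83 [0.488 0.095 0.125] [0.042 0.037 0.019]
bottle [ 0.732 -0.115  0.09 ] 9 [ 0.742 -0.109  0.087] [0.009 0.007 0.017]
yellow [ 0.436 -0.041  0.06 ] 55 [ 0.435 -0.038  0.055] [0.056 0.057 0.014]
[0.646 0.156 0.012]
[0.639 0.026 0.012]
[0.427 0.03  0.012]
[0.427 0.157 0.012]
```

```bash
cat >> h.py <<'E'
def plan(*wps):
    """wps: (x,y,z,jaw angle deg); tool pointing down. prints shift+spin for each successive call"""
    s=status.observe();M=R.from_rotvec(s["tcp_rot"]).as_matrix();p=np.array(s["tool_pos"])
    a=np.degrees(np.arctan2(M[1,2],M[0,2]));print("now",p.round(4),"ang",a.round(1),"q",np.degrees(s["joints"]).round(0))
    for x,y,z,b in wps:
        A=np.radians(a);d=np.array([x,y,z])-p
        sp=(a-b+180)%360-180
        q=np.degrees(np.arctan2(y,x))-b; q=(q+180)%360-180
        print("->",[round(-d[2],3),round(d[0]*np.sin(A)*-1+d[1]*np.cos(A),4),round(d[0]*np.cos(A)+d[1]*np.sin(A),4)],"spin",round(sp,1),"q6~",round(q),"dist",np.linalg.norm(d).round(3))
        p=np.array([x,y,z]);a=b
E
python3 - <<'E'
from h import *
c=dict(np.load("top0.npz"));X=cloud(c)
m=(X[...,2]>.2)&(X[...,0]<.95)&(X[...,0]>.3);P=X[m]
for lo in np.arange(-.6,.7,.1):
    q=P[(P[:,1]>=lo)&(P[:,1]<lo+.1)]
    if len(q)>5: print("y",lo.round(1),"x",q[:,0].min().round(2),q[:,0].max().round(2),"zmax",q[:,2].max().round(2))
plan((.36,-.2,.24,-96),(.487,.094,.24,-127.5))
E
```

```text
y -0.6 x 0.3 0.31 zmax 0.52
y -0.5 x 0.3 0.31 zmax 0.51
y -0.3 x 0.81 0.95 zmax 0.49
y -0.2 x 0.3 0.95 zmax 0.69
y -0.1 x 0.3 0.33 zmax 0.68
y 0.2 x 0.42 0.95 zmax 0.53
y 0.3 x 0.42 0.95 zmax 0.53
y 0.4 x 0.41 0.53 zmax 0.39
now [ 0.2351 -0.4969  0.2003] ang -64.7 q [-77.  22.  74.  -0.  84. -12.]
-> [np.float64(-0.04), np.float64(0.2399), np.float64(-0.215)] spin 31.3 q6~ 67 dist 0.325
-> [np.float64(-0.0), np.float64(0.0956), np.float64(-0.3057)] spin 31.5 q6~ 138 dist 0.32
```

>>> carry_out([
  [[-0.04,0.24,-0.215],31.3,0.06],
  [[-0.04,0.24,-0.215],31.3,0.06],
  [[-0.04,0.24,-0.215],31.3,0.06],
  [[-0.04,0.24,-0.215],31.3,0.06],
  [[-0.04,0.24,-0.215],31.3,0.06],
  [[-0.04,0.24,-0.215],31.3,0.06],
  [[-0.04,0.24,-0.215],31.3,0.06],
  [[-0.04,0.24,-0.215],31.3,0.06],
])

```text
t: 0.77
tool_pos: [0.3604, -0.1977, 0.2411]
tcp_rot: [1.286, 1.158, -1.285]
ft_force: [1.0, -0.5, 0.7]
opening: 0.0598
```

```bash
python3 -c "
from h import *
plan((.487,.094,.24,-127.5))"
```

```text
now [ 0.3604 -0.1977  0.2411] ang -96.0 q [-45.   6.  90.   0.  85.  51.]
-> [np.float64(0.001), np.float64(0.0955), np.float64(-0.3033)] spin 31.5 q6~ 138 dist 0.318
```

>>> carry_out([
  [[0,0.0955,-0.304],31.5,0.06],
  [[0,0.0955,-0.304],31.5,0.06],
  [[0,0.0955,-0.304],31.5,0.06],
  [[0,0.0955,-0.304],31.5,0.06],
  [[0,0.0955,-0.304],31.5,0.06],
  [[0,0.0955,-0.304],31.5,0.06],
  [[0,0.0955,-0.304],31.5,0.06],
  [[0,0.0955,-0.304],31.5,0.06],
])

```text
t: 1.43
tool_pos: [0.4771, 0.0706, 0.2407]
tcp_rot: [1.673, 0.825, -1.673]
ft_force: [1.1, -1.4, 0.6]
opening: 0.0598
```

```bash
python3 - <<'E'
from h import *
plan((.487,.094,.24,-127.5))
c=cam("wrist");save(c,"w1.png",k=1.42);X=cloud(c)
P=X[(X[...,2]>.119)&(X[...,2]<.14)&(np.hypot(X[...,0]-.487,X[...,1]-.094)<.05)]
print(len(P)); 
if len(P):
    r=cv2.minAreaRect((P[:,:2]*1000).astype(np.float32));print(r,np.median(P[:,2]))
E
```

```text
now [0.4771 0.0706 0.2407] ang -127.5 q [ -6.  13.  80.  -0.  87. 122.]
-> [np.float64(0.001), np.float64(-0.0063), np.float64(-0.0246)] spin -0.0 q6~ 138 dist 0.025
890
((489.760009765625, 94.96714782714844), (13.15465259552002, 49.288902282714844), 53.686767578125) 0.1281094269143167
```

View pics/w1.png

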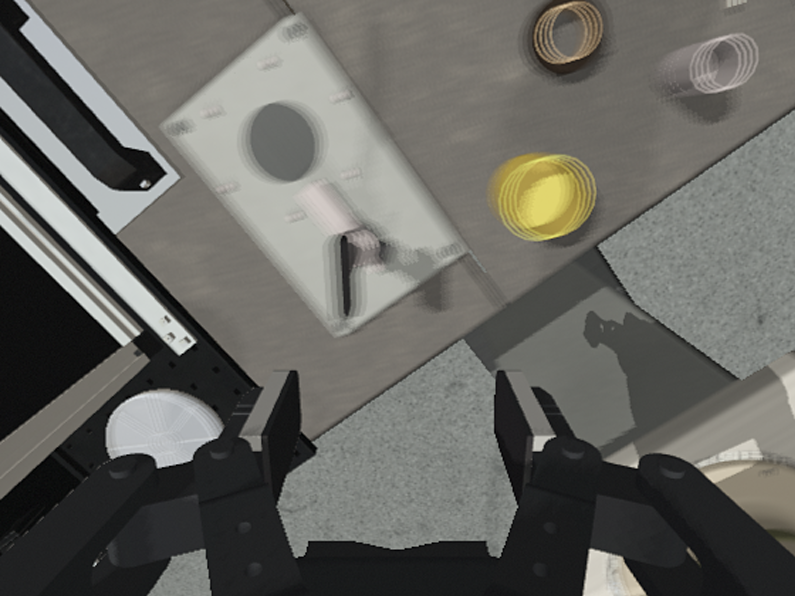

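The knob bar is visible at (345,275), blurred because the arm was still moving. I'll finish the move and measure again with the arm at rest.

>>> carry_out([
  [[0,-0.006,-0.025],0,0.06],
  [[0,-0.006,-0.025],0,0.06],
  [[0,-0.006,-0.025],0,0.06],
  [[0,-0.006,-0.025],0,0.06],
])

```text
t: 1.82
tool_pos: [0.487, 0.0916, 0.2406]
tcp_rot: [1.672, 0.825, -1.674]
ft_force: [-0.3, -0.6, -0.4]
opening: 0.0596
```

```bash
python3 - <<'E'
from h import *
c=cam("wrist");X=cloud(c);np.savez("w2.npz",**c)
P=X[(X[...,2]>.12)&(X[...,2]<.14)&(np.hypot(X[...,0]-.487,X[...,1]-.094)<.05)]
r=cv2.minAreaRect((P[:,:2]*1000).astype(np.float32));print(len(P),r,np.median(P[:,2]))
P=X[(X[...,2]>.006)&(X[...,2]<.016)&(abs(X[...,0]-.54)<.14)&(abs(X[...,1]-.094)<.08)]
r=cv2.minAreaRect((P[:,:2]*1000).astype(np.float32));print(len(P),r)
# dark seat disc
g=cv2.cvtColor(c["pixels"],cv2.COLOR_RGB2GRAY)
m=((g<100)&(abs(X[...,2]-.012)<.006)&(np.hypot(X[...,0]-.582,X[...,1]-.094)<.045)).astype(np.uint8)
P=X[m>0];print(len(P),P.mean(0).round(4),np.ptp(P,0).round(3))
plan((r[0][0]/1000-.015,r[0][1]/1000,.095,-127.5))
save(c,"w2.png",k=1.42)
E
```

```text
877 ((489.7143249511719, 95.20039367675781), (12.718221664428711, 49.60377502441406), 52.57492446899414) 0.1281678725180253
20596 ((539.0866088867188, 94.27857971191406), (130.0875244140625, 220.611083984375), 88.7287826538086)
41 [0.5622 0.0876 0.0134] [0.057 0.034 0.004]
now [0.487  0.0913 0.2407] ang -127.5 q [ -3.  15.  78.  -0.  87. 124.]
-> [np.float64(0.146), np.float64(0.0276), np.float64(-0.025)] spin -0.0 q6~ 138 dist 0.15
```

View pics/w2.png

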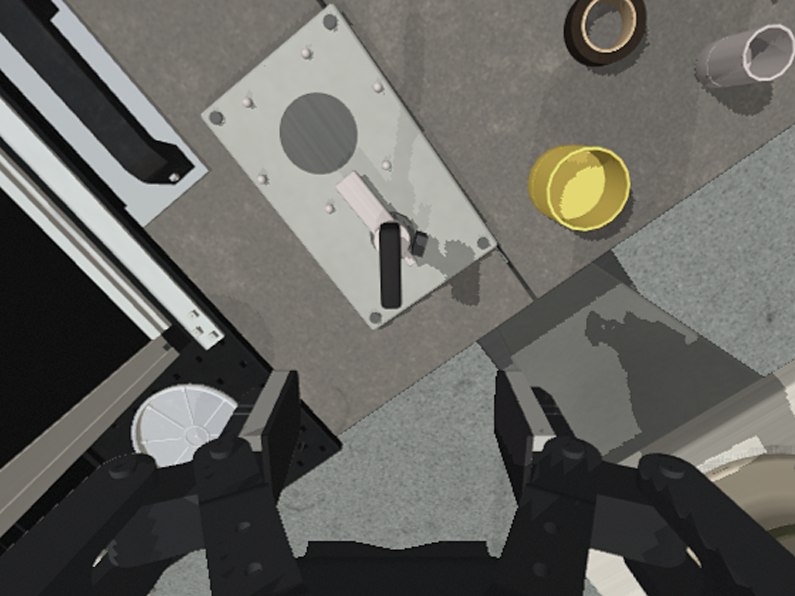

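Now sharp: the plate has its seat disc at (318,133), with six pins around it at (248,103), (307,54), (378,88), (386,165), (330,209) and (262,180). The knob bar is at (390,265).

```bash
python3 - <<'E'
from h import *
c=dict(np.load("w2.npz"))
print(atz(c,318/1.42,133/1.42,.012).round(4))
p=np.array([atz(c,u/1.42,v/1.42,.016)for u,v in[(248,103),(307,54),(378,88),(386,165),(330,209),(262,180)]])
print(p.round(4).tolist(),p.mean(0).round(4));print(np.degrees(np.arctan2(*(p-p.mean(0)).T[[1,0]])).round(1),np.hypot(*(p-p.mean(0)).T[:2]).round(4))
plan((.4893,.095,.095,-127.2))
E
```

```text
[0.5848 0.0929 0.012 ]
[[0.6325, 0.12, 0.016], [0.631, 0.0634, 0.016], [0.5816, 0.0367, 0.016], [0.5344, 0.066, 0.016], [0.5347, 0.1221, 0.016], [0.5843, 0.1497, 0.016]] [0.5831 0.093  0.016 ]
[  28.7  -31.7  -91.5 -151.   149.    88.8] [0.0563 0.0563 0.0563 0.0557 0.0565 0.0567]
now [0.487  0.0913 0.2407] ang -127.5 q [ -3.  15.  78.  -0.  87. 124.]
-> [np.float64(0.146), np.float64(-0.0005), np.float64(-0.0043)] spin -0.3 q6~ 138 dist 0.146
```

>>> carry_out([
  [[0.05,-0.0005,-0.0045],-0.3,0.05],
  [[0.08,-0.0005,-0.0045],-0.3,0.05],
  [[0.11,-0.0005,-0.0045],-0.3,0.05],
  [[0.13,-0.0005,-0.0045],-0.3,0.05],
  [[0.146,-0.0005,-0.0045],-0.3,0.05],
  [[0.146,-0.0005,-0.0045],-0.3,0.05],
  [[0.146,-0.0005,-0.0045],-0.3,0.0],
  [[0.146,-0.0005,-0.0045],-0.3,0.0],
])

```text
t: 2.53
tool_pos: [0.4903, 0.0954, 0.0961]
tcp_rot: [1.671, 0.827, -1.668]
ft_force: [-0.2, -0.8, 0.6]
opening: 0.0266
```

>>> carry_out([
  [[0,0,0],0,0],
  [[0,0,0],0,0],
  [[0,0,0],0,0],
  [[0,0,0],0,0],
  [[0,0,0],0,0],
  [[0,0,0],0,0],
])

```text
t: 3.03
tool_pos: [0.4902, 0.0955, 0.0962]
tcp_rot: [1.67, 0.827, -1.667]
ft_force: [-0.9, -2.0, 6.4]
opening: 0.0081
```

>>> carry_out([
  [[-0.005,0,0],0,0],
  [[-0.01,0,0],0,0],
  [[-0.015,0,0],0,0],
  [[-0.019,0,0],0,0],
  [[-0.019,0,0],0,0],
  [[-0.019,0,0],0,0],
])

```text
t: 3.53
tool_pos: [0.4899, 0.096, 0.1143]
tcp_rot: [1.67, 0.829, -1.668]
ft_force: [0.2, 0.9, -1.0]
opening: -0.0001
```

```bash
python3 - <<'E'
from h import *
c=cam("wrist");save(c,"w3.png",k=1.42)
X=cloud(cam("top"));P=X[(np.hypot(X[...,0]-.55,X[...,1]-.094)<.03)];print(P.shape)
E
```

```text
(311, 3)
```

View pics/w3.png

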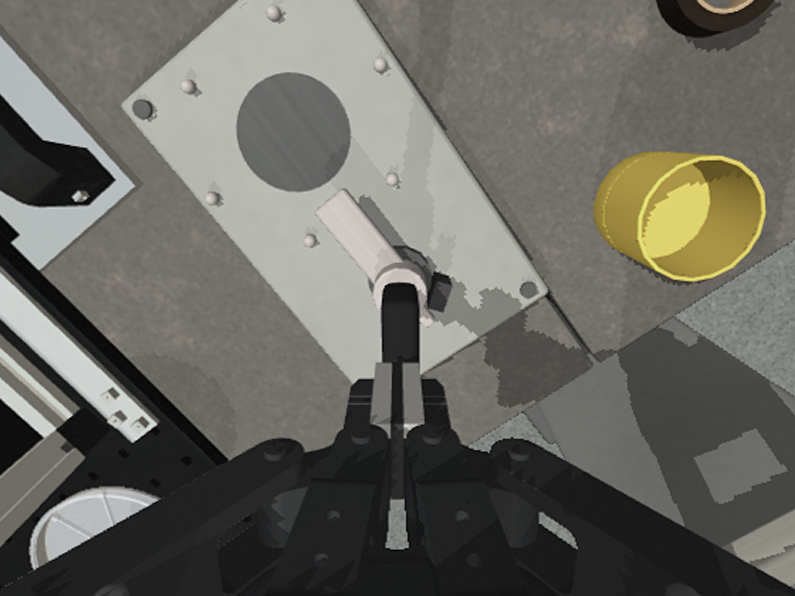

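The picture shows the bar in front of the shut fingers at (400,320), so the grip slipped off. I'll measure where the bar is now relative to the tool.

```bash
python3 - <<'E'
from h import *
c=cam("wrist");X=cloud(c)
for v in range(275,390,8): print(v,X[int(v/1.42),int(400/1.42)].round(4), X[int(v/1.42),int(388/1.42)].round(4))
print(c["hand_eye"].round(4).tolist())
s=status.observe();print(s["tool_pos"],s["opening"],R.from_rotvec(s["tcp_rot"]).as_matrix().round(3).tolist())
print(totool([.4893,.095,.114]))
E
```

```text
275 [0.4974 0.0893 0.0476] [0.5008 0.0938 0.0475]
283 [0.5097 0.0804 0.1128] [0.4978 0.096  0.0499]
291 [0.5094 0.0807 0.1202] [0.5116 0.084  0.1195]
299 [0.5098 0.0804 0.131 ] [0.5118 0.0836 0.13  ]
307 [0.508  0.0818 0.1333] [0.5104 0.0846 0.1337]
315 [0.5063 0.0831 0.1341] [0.5086 0.086  0.1343]
323 [0.5041 0.0848 0.1345] [0.5062 0.0878 0.1342]
331 [0.5018 0.0865 0.1348] [0.504  0.0895 0.1347]
339 [0.4997 0.088  0.1348] [0.5016 0.0913 0.1337]
347 [0.4969 0.0902 0.1337] [0.4998 0.0927 0.1355]
355 [0.4947 0.0918 0.1346] [0.4969 0.095  0.1342]
363 [0.4925 0.0935 0.1343] [0.4948 0.0966 0.1342]
371 [0.4982 0.0894 0.1545] [0.5005 0.0918 0.1553]
379 [0.4981 0.0894 0.1588] [0.5002 0.0919 0.1592]
387 [0.4983 0.0893 0.1643] [0.5004 0.0916 0.1648]
[[-0.0002, -0.3042, 0.9526, -0.1741], [-0.0007, -0.9526, -0.3042, 0.0779], [1.0, -0.0007, -0.0, -0.0006], [0.0, 0.0, 0.0, 1.0]]
[0.48955073 0.09600031 0.11367426] -0.00012197863353498022 [[-0.0, 0.797, -0.604], [0.0, -0.604, -0.797], [-1.0, -0.0, 0.0]]
[-0.00032578  0.0004047   0.00094851]
```

```bash
python3 - <<'E'
from h import *
c=cam("wrist");d=c["depth"];K=c["mtx"];v,u=np.indices(d.shape)
P=np.stack([(u-K[0,2])/K[0,0]*d,(v-K[1,2])/K[1,1]*d,d],-1)@c["hand_eye"][:3,:3].T+c["hand_eye"][:3,3]
for vv in range(250,312,4):
    print(vv, *[str((P[vv,uu]*1000).round(0).astype(int).tolist()) for uu in (266,272,278,283,290,296)])
save(c,"w3c.png",(230,190,340,320),5)
c=cam("scene")
K=c["mtx"];q=np.linalg.inv(c["W"])@np.array([.4896,.096,.13,1]);px=K@q[:3]/q[2];print(px)
u,v=px[:2].astype(int);save(c,"s3c.png",(max(u-60,0),max(v-60,0),u+60,v+60),5)
E
```

```text
250 [101, -50, -12] [-21, 7, -4] [-22, 7, -1] [-21, 7, 1] [-20, 6, 5] [100, -49, 14]
254 [101, -54, -12] [-19, 4, -4] [-22, 5, -1] [-21, 5, 1] [-174, 78, -1] [100, -53, 14]
258 [-39, 11, -6] [-39, 12, -4] [-39, 11, -1] [-38, 11, 1] [-38, 11, 4] [100, -57, 14]
262 [-42, 11, -6] [-41, 11, -4] [-42, 11, -1] [-42, 11, 1] [-42, 11, 4] [102, -62, 14]
266 [-44, 10, -6] [-45, 11, -4] [-46, 11, -1] [-45, 11, 1] [-46, 11, 4] [113, -71, 15]
270 [-49, 11, -6] [-49, 11, -3] [-49, 11, -1] [-49, 11, 1] [-49, 11, 4] [-48, 11, 6]
274 [-52, 11, -6] [-53, 11, -3] [-53, 11, -1] [-52, 11, 1] [-52, 11, 4] [-52, 11, 6]
278 [-55, 11, -6] [-54, 11, -3] [-55, 11, -1] [-55, 11, 1] [-56, 11, 3] [-55, 11, 6]
282 [-59, 11, -5] [-57, 11, -3] [-58, 11, -1] [-58, 11, 1] [-58, 11, 3] [-58, 11, 6]
286 [-60, 11, -5] [-61, 11, -3] [-60, 10, -1] [-61, 11, 1] [-61, 11, 3] [-59, 10, 6]
290 [-64, 11, -5] [-64, 11, -3] [-65, 12, -1] [-64, 11, 1] [-64, 11, 3] [-64, 11, 5]
294 [-66, 11, -5] [-66, 11, -3] [-67, 11, -1] [-66, 11, 1] [-66, 11, 3] [-66, 11, 5]
298 [-68, 11, -5] [-69, 11, -3] [-68, 11, -1] [-68, 10, 1] [-69, 11, 3] [-69, 11, 5]
302 [-72, 12, -5] [-69, 9, -3] [-69, 10, -1] [-69, 10, 1] [-73, 12, 3] [-73, 12, 5]
306 [-75, 12, -5] [-74, 12, -3] [-69, 8, -1] [-70, 8, 1] [-75, 12, 3] [-75, 12, 5]
310 [-77, 12, -5] [-77, 12, -3] [-69, 7, -1] [-69, 7, 1] [-77, 12, 3] [-77, 12, 5]
[208.22064087 312.48092563   1.        ]
```

View pics/s3c.png

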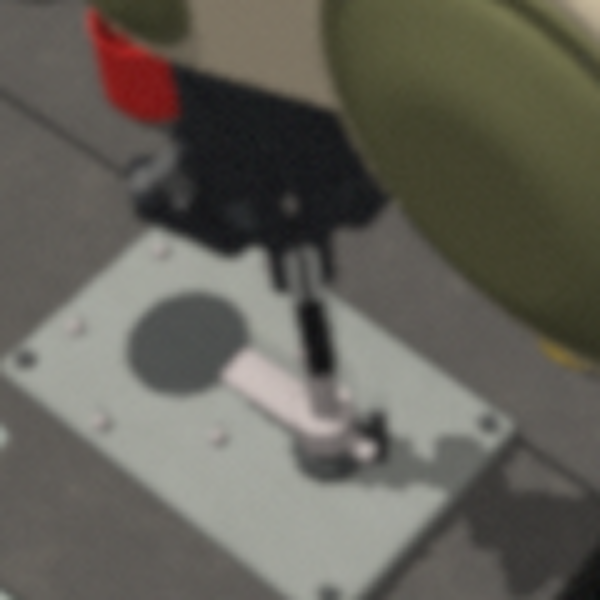

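The scene view shows the finger pads ending just above the bar top, although the TCP reads 114 mm. In the wrist depth the pad ends lie about 38 mm short of the TCP. I'll open and go deeper, using a height that is safe under either reading.

>>> carry_out([
  [[0,0,0],0,0.04],
  [[0,0,0],0,0.04],
  [[0,0,0],0,0.04],
  [[0.01,0,0],0,0.04],
  [[0.02,0,0],0,0.04],
  [[0.03,0,0],0,0.04],
  [[0.044,0,0],0,0.04],
  [[0.044,0,0],0,0.04],
])

```text
t: 4.45
tool_pos: [0.4884, 0.0959, 0.0679]
tcp_rot: [1.667, 0.831, -1.673]
ft_force: [-0.1, -0.1, -0.5]
opening: 0.0401
```

>>> carry_out([
  [[0,0,0],0,0],
  [[0,0,0],0,0],
  [[0,0,0],0,0],
  [[0,0,0],0,0],
  [[0,0,0],0,0],
  [[0,0,0],0,0],
])

```text
t: 4.95
tool_pos: [0.4896, 0.0956, 0.0701]
tcp_rot: [1.669, 0.828, -1.669]
ft_force: [-1.1, -3.7, 1.1]
opening: 0.012
```

```bash
python3 - <<'E'
from h import *
print(bot.grip_point_offset,[a for a in dir(bot) if a[0]!='_'],[a for a in dir(status) if a[0]!='_'])
c=cam("scene");save(c,"s4c.png",(148,252,268,372),5)
E
```

```text
0.0187 ['IKError', 'grip_point_offset', 'job_done'] ['observe']
```

View pics/s4c.png

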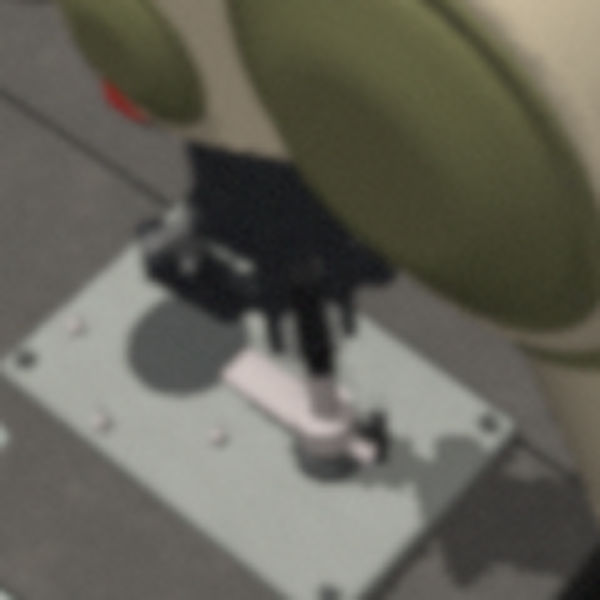

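The pads now straddle the bar, with the opening at 12 mm. Next I lift.

>>> carry_out([
  [[-0.003,0,0],0,0],
  [[-0.006,0,0],0,0],
  [[-0.009,0,0],0,0],
  [[-0.01,0,0],0,0],
  [[-0.01,0,0],0,0],
  [[-0.01,0,0],0,0],
])

```text
t: 5.5
tool_pos: [0.4896, 0.0957, 0.0801]
tcp_rot: [1.669, 0.829, -1.669]
ft_force: [-1.9, -5.8, -2.1]
opening: 0.0122
```

```bash
python3 - <<'E'
from h import *
s=status.observe();print(s["opening"],s["ft_force"].round(1))
c=cam("wrist");X=cloud(c)
for v in range(275,375,8): print(v,X[int(v/1.42),int(400/1.42)].round(4))
E
```

```text
0.012177686025021065 [-1.9 -5.8 -2.1]
275 [0.499  0.0878 0.021 ]
283 [0.5015 0.086  0.0456]
291 [0.5005 0.0868 0.0517]
299 [0.4991 0.0879 0.0578]
307 [0.4963 0.0901 0.0584]
315 [0.4948 0.0912 0.0619]
323 [0.4949 0.0912 0.0716]
331 [0.5093 0.0806 0.1243]
339 [0.5095 0.0805 0.1298]
347 [0.5097 0.0804 0.1359]
355 [0.5099 0.0803 0.1416]
363 [0.5093 0.0808 0.144 ]
371 [0.5074 0.0822 0.1439]
```

>>> carry_out([
  [[0,0,0],-5,0],
  [[0,0,0],-10,0],
  [[0,0,0],-15,0],
  [[0,0,0],-20,0],
  [[0,0,0],-25,0],
  [[0,0,0],-30,0],
  [[0,0,0],-35,0],
  [[0,0,0],-38,0],
])

```text
t: 6.22
tool_pos: [0.4895, 0.0958, 0.0801]
tcp_rot: [1.195, 1.218, -1.196]
ft_force: [-1.7, -4.3, -1.8]
opening: 0.0121
```

>>> carry_out([
  [[0,0,0],-5,0],
  [[0,0,0],-10,0],
  [[0,0,0],-15,0],
  [[0,0,0],-20,0],
  [[0,0,0],-25,0],
  [[0,0,0],-30,0],
  [[0,0,0],-35,0],
  [[0,0,0],-38,0],
])

```text
t: 6.88
tool_pos: [0.4893, 0.0959, 0.0801]
tcp_rot: [0.695, 1.457, -0.695]
ft_force: [-2.2, -5.6, -0.8]
opening: 0.0123
```

>>> carry_out([
  [[0,0,0],0,0],
  [[0,0,0],0,0],
  [[0,0,0],0,0],
])

```text
t: 7.13
tool_pos: [0.4893, 0.0959, 0.0801]
tcp_rot: [0.699, 1.456, -0.699]
ft_force: [-2.6, -5.3, -0.8]
opening: 0.0121
```

```bash
python3 - <<'E'
from h import *
plan();s=status.observe();print(s["opening"],s["ft_force"].round(1),s["ft_torque"].round(2))
E
```

```text
now [0.4893 0.0959 0.0801] ang -51.3 q [-3. 24. 93.  0. 63. 49.]
0.012126203655498477 [-2.6 -5.3 -0.8] [-1.02  0.58 -1.11]
```

>>> carry_out([
  [[0.004,0,0],0,0],
  [[0.008,0,0],0,0],
  [[0.012,0,0],0,0],
  [[0.016,0,0],0,0],
  [[0.0185,0,0],0,0],
  [[0.019,0,0],0,0],
  [[0.019,0,0],0,0],
])

```text
t: 7.72
tool_pos: [0.4904, 0.0959, 0.0641]
tcp_rot: [0.7, 1.452, -0.697]
ft_force: [-9.5, -5.1, 29.0]
opening: 0.012
```

```bash
python3 - <<'E'
from h import *
plan();s=status.observe();print(s["opening"],s["ft_force"].round(1),s["ft_torque"].round(2))
c=cam("wrist");X=cloud(c);save(c,"w5.png",k=1.42);np.savez("w5.npz",**c)
P=X[(X[...,2]>.105)&(X[...,2]<.16)&(np.hypot(X[...,0]-.489,X[...,1]-.095)<.035)&(c["pixels"].max(-1)<60)]
print(len(P),np.percentile(P[:,2],[5,50,95]).round(4))
E
```

```text
now [0.4904 0.0959 0.0641] ang -51.3 q [-3. 25. 94.  0. 60. 49.]
0.01198144862420687 [-9.5 -5.1 29. ] [-1.03  2.01 -0.86]
16164 [0.117  0.1433 0.1562]
```

View pics/w5.png

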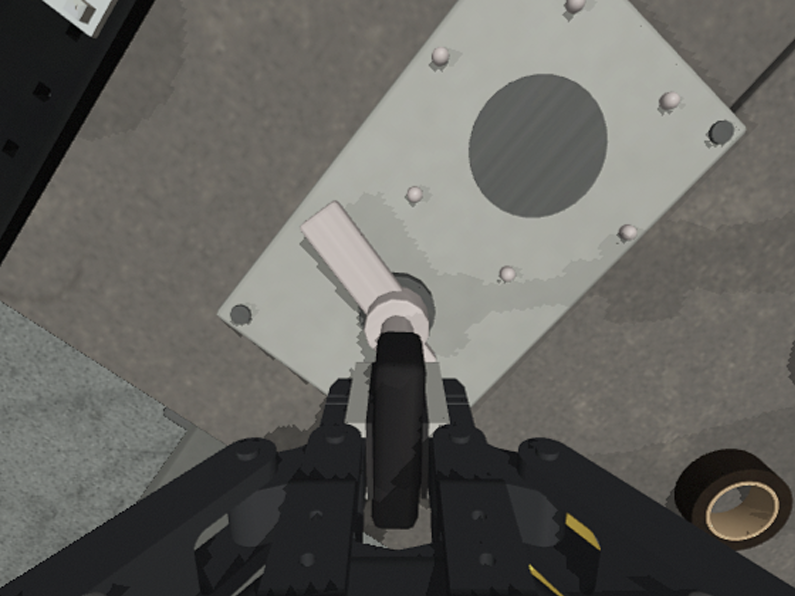

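The toe has swung clear, lying at (350,255) beside the seat. I'll check the bar and toe heights.

```bash
python3 - <<'E'
from h import *
c=dict(np.load("w5.npz"));X=cloud(c)
print([X[int(v/1.42),int(398/1.42)].round(4).tolist() for v in (360,375,390,410,440,500)])
print([X[int(v/1.42),int(u/1.42)].round(4).tolist() for u,v in ((335,235),(350,260),(365,280))])
t=X[int(215/1.42),int(321/1.42)];print(np.degrees(np.arctan2(t[1]-.095,t[0]-.489)))
for n in ("top",):
    c=cam(n);np.savez("top1.npz",**c);X=cloud(c)
    for nm,xy,r in (("a",(.449,-.317),.06),("b",(.462,-.417),.05),("c",(.586,-.346),.045),("d",(.441,-.176),.03),("e",(.581,-.192),.03)):
        P=rimfit(X,xy,r,.05,.072);print(nm,len(P),*((P.min(0)/2+P.max(0)/2).round(3),np.ptp(P,0).round(3)) if len(P) else ())
E
```

```text
[[0.5092, 0.1109, 0.1243], [0.5076, 0.1097, 0.1288], [0.5048, 0.1074, 0.1292], [0.5003, 0.1038, 0.1287], [0.4929, 0.0979, 0.1273], [0.4791, 0.0868, 0.1288]]
[[0.5033, 0.14, 0.0315], [0.4982, 0.1281, 0.0301], [0.4952, 0.1175, 0.0295]]
72.19493910245517
a 46 [ 0.448 -0.317  0.057] [0.065 0.068 0.012]
b 43 [ 0.462 -0.417  0.056] [0.053 0.056 0.013]
c 34 [ 0.586 -0.345  0.057] [0.042 0.041 0.012]
d 29 [ 0.441 -0.174  0.057] [0.031 0.031 0.012]
e 17 [ 0.582 -0.192  0.058] [0.02  0.02  0.015]
```

>>> carry_out([
  [[0,0,0],0,0.05],
  [[0,0,0],0,0.05],
  [[0,0,0],0,0.05],
  [[-0.04,0,0],0,0.05],
  [[-0.08,0,0],0,0.0854],
  [[-0.12,0,0],0,0.0854],
  [[-0.15,0,0],0,0.0854],
  [[-0.15,0,0],0,0.0854],
])

```text
t: 8.48
tool_pos: [0.4921, 0.0963, 0.2169]
tcp_rot: [0.7, 1.446, -0.692]
ft_force: [-0.0, -0.0, 0.6]
opening: 0.0853
```

```bash
python3 - <<'E'
from h import *
plan((.470,-.12,.2,-48),(.449,-.317,.2,-45))
E
```

```text
now [0.4921 0.0963 0.2169] ang -51.2 q [-3. 16. 81.  0. 83. 49.]
-> [np.float64(0.017), np.float64(-0.1529), np.float64(0.1546)] spin -3.2 q6~ 34 dist 0.218
-> [np.float64(-0.0), np.float64(-0.1474), np.float64(0.1323)] spin -3 q6~ 10 dist 0.198
```

>>> carry_out([
  [[0.017,-0.153,0.155],-3.2,0.0854],
  [[0.017,-0.153,0.155],-3.2,0.0854],
  [[0.017,-0.153,0.155],-3.2,0.0854],
  [[0.017,-0.153,0.155],-3.2,0.0854],
  [[0.017,-0.153,0.155],-3.2,0.0854],
  [[0.017,-0.153,0.155],-3.2,0.0854],
  [[0.017,-0.153,0.155],-3.2,0.0854],
  [[0.017,-0.153,0.155],-3.2,0.0854],
])

```text
t: 9.15
tool_pos: [0.4676, -0.1204, 0.1934]
tcp_rot: [0.656, 1.471, -0.654]
ft_force: [-0.2, -0.1, 0.6]
opening: 0.0852
```

>>> carry_out([
  [[0,-0.147,0.132],-3,0.0854],
  [[0,-0.147,0.132],-3,0.0854],
  [[0,-0.147,0.132],-3,0.0854],
  [[0,-0.147,0.132],-3,0.0854],
  [[0,-0.147,0.132],-3,0.0854],
  [[0,-0.147,0.132],-3,0.0854],
  [[0,-0.147,0.132],-3,0.0854],
  [[0,-0.147,0.132],-3,0.0854],
])

```text
t: 9.82
tool_pos: [0.4474, -0.3153, 0.1938]
tcp_rot: [0.613, 1.483, -0.612]
ft_force: [0.2, 0.7, -0.2]
opening: 0.0852
```

```bash
cat >> h.py <<'E'
def ring(X,xy,ro,zr=.06,tol=.006,w=.012):
    """robust circle of known outer radius fitted to rim points (height zr) near xy"""
    from scipy.optimize import least_squares
    p=np.array(xy,float)
    for k in range(3):
        d=np.hypot(X[...,0]-p[0],X[...,1]-p[1])
        P=X[(abs(X[...,2]-zr)<tol)&(abs(d-ro)<w/(k+1))]
        if len(P)<8: return None,len(P)
        p=least_squares(lambda q:np.hypot(P[:,0]-q[0],P[:,1]-q[1])-(ro-.001),p,loss="soft_l1",f_scale=.001).x
    return p.round(4),len(P),P[:,2].mean().round(4)
E
python3 - <<'E'
from h import *
c=cam("wrist");save(c,"w6.png",k=1.42);np.savez("w6.npz",**c);X=cloud(c)
for n,xy,r in (("a",(.449,-.317),.035),("b",(.462,-.417),.029),("c",(.586,-.346),.023),("d",(.441,-.175),.017),("e",(.582,-.192),.011)): print(n,ring(X,xy,r))
plan((.449,-.317,.0,-45))
E
```

```text
a (array([ 0.45  , -0.3165]), 766, np.float64(0.0597))
b (array([ 0.464 , -0.4167]), 716, np.float64(0.059))
c (array([ 0.5871, -0.3445]), 716, np.float64(0.0593))
d (array([ 0.4422, -0.1759]), 522, np.float64(0.0595))
e (None, 0)
now [ 0.4474 -0.3152  0.1939] ang -44.8 q [-48.  22.  75.   0.  83.  -3.]
-> [np.float64(0.194), np.float64(-0.0002), np.float64(0.0024)] spin 0.2 q6~ 10 dist 0.194
```

View pics/w6.png

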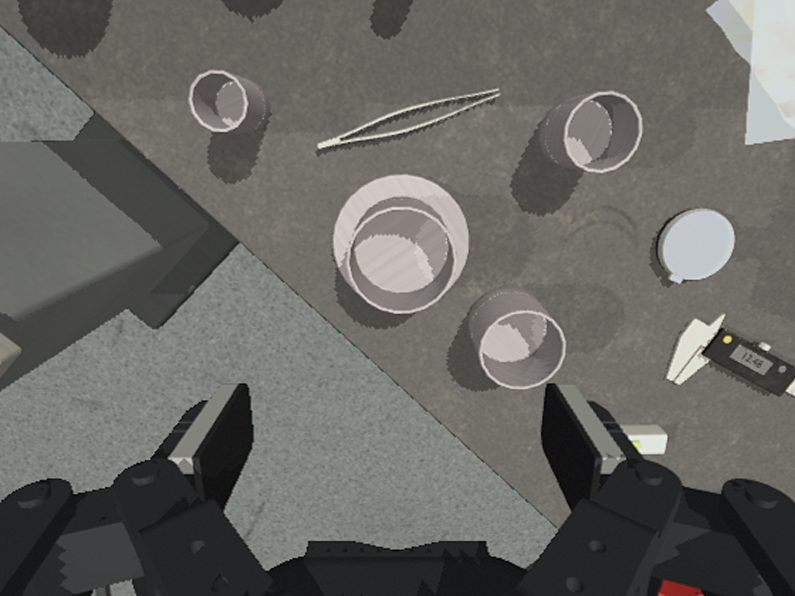

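The wrist view shows cup a centred at (400,260), b at (522,350), c at (603,131) and d at (218,101). Pad ends appear at about (235,385) and (555,385).

```bash
python3 - <<'E'
from h import *
c=dict(np.load("w6.npz"));d=c["depth"];K=c["mtx"];v,u=np.indices(d.shape)
P=np.stack([(u-K[0,2])/K[0,0]*d,(v-K[1,2])/K[1,1]*d,d],-1)@c["hand_eye"][:3,:3].T+c["hand_eye"][:3,3]
m=(d>0)&(P[...,0]<-.005)&(v>260)
Q=P[m];Q=Q[Q[:,0]>-.06]
for lo,hi in((-.06,0),(0,.06)):
    q=Q[(Q[:,2]>lo)&(Q[:,2]<hi)];q=q[np.argsort(-q[:,0])][:300:25];print((q*1000).round(0).tolist())
plan((.4500,-.3165,.1,-45),(.4500,-.3165,-.03,-45))
E
```

```text
[[-44.0, -5.0, -43.0], [-46.0, 2.0, -43.0], [-46.0, -2.0, -43.0], [-47.0, 8.0, -43.0], [-48.0, 8.0, -43.0], [-48.0, -9.0, -42.0], [-49.0, 7.0, -43.0], [-49.0, 12.0, -48.0], [-50.0, -6.0, -43.0], [-50.0, 9.0, -43.0], [-51.0, 10.0, -43.0], [-51.0, 3.0, -43.0]]
[[-44.0, 4.0, 43.0], [-46.0, -8.0, 43.0], [-46.0, 0.0, 43.0], [-47.0, 5.0, 43.0], [-48.0, -4.0, 43.0], [-48.0, -7.0, 42.0], [-49.0, 11.0, 47.0], [-49.0, -10.0, 43.0], [-49.0, 11.0, 43.0], [-50.0, 5.0, 42.0], [-50.0, -5.0, 43.0], [-51.0, 2.0, 43.0]]
now [ 0.4474 -0.3152  0.1939] ang -44.8 q [-48.  22.  75.   0.  83.  -3.]
-> [np.float64(0.094), np.float64(0.0009), np.float64(0.0027)] spin 0.2 q6~ 10 dist 0.094
-> [np.float64(0.13), np.float64(0.0), np.float64(0.0)] spin 0 q6~ 10 dist 0.13
```

>>> carry_out([
  [[0.04,0.001,0.0027],0.2,0.0854],
  [[0.08,0.001,0.0027],0.2,0.0854],
  [[0.12,0.001,0.0027],0.2,0.0854],
  [[0.15,0.001,0.0027],0.2,0.0854],
  [[0.18,0.001,0.0027],0.2,0.0854],
  [[0.205,0.001,0.0027],0.2,0.0854],
  [[0.22,0.001,0.0027],0.2,0.0854],
  [[0.22,0.001,0.0027],0.2,0.0854],
])

```text
t: 10.53
tool_pos: [0.4488, -0.3154, -0.0286]
tcp_rot: [0.617, 1.487, -0.613]
ft_force: [0.6, -0.3, -0.6]
opening: 0.0853
```

>>> carry_out([
  [[0,0,0],0,0],
  [[0,0,0],0,0],
  [[0,0,0],0,0],
  [[0,0,0],0,0],
  [[0,0,0],0,0],
  [[0,0,0],0,0],
])

```text
t: 11.03
tool_pos: [0.4501, -0.3183, -0.0247]
tcp_rot: [0.616, 1.479, -0.616]
ft_force: [2.5, 3.1, 6.8]
opening: 0.0684
```

>>> carry_out([
  [[-0.02,0,0],0,0],
  [[-0.05,0,0],0,0],
  [[-0.08,0,0],0,0],
  [[-0.11,0,0],0,0],
  [[-0.14,0,0],0,0],
  [[-0.14,0,0],0,0],
  [[-0.14,0,0],0,0],
  [[-0.14,0,0],0,0],
])

```text
t: 11.7
tool_pos: [0.4488, -0.3178, 0.1129]
tcp_rot: [0.617, 1.483, -0.616]
ft_force: [0.8, 0.6, -3.4]
opening: 0.0687
```

```bash
python3 - <<'E'
from h import *
s=status.observe();print(s["ft_force"].round(1),s["ft_torque"].round(2))
c=cam("wrist");X=cloud(c);np.savez("w7.npz",**c)
p=s["tool_pos"]
for z in (.185,.19,.195,.2,.205,.21): print(z,ring(X,p[:2],.035,z,.006))
plan((.517,-.1,.12,-68),(.584,.093,.12,-91.3))
E
```

```text
[ 0.8  0.6 -3.4] [ 0.02 -0.04 -0.02]
0.185 (array([ 0.4499, -0.317 ]), 5797, np.float64(0.1852))
0.19 (array([ 0.4498, -0.3171]), 5045, np.float64(0.1893))
0.195 (array([ 0.4495, -0.3174]), 5255, np.float64(0.1952))
0.2 (array([ 0.4494, -0.3175]), 3812, np.float64(0.1984))
0.205 (array([ 0.4578, -0.3091]), 1262, np.float64(0.2045))
0.21 (array([ 0.4528, -0.313 ]), 944, np.float64(0.2089))
now [ 0.4486 -0.3177  0.1124] ang -45.2 q [-48.  26.  82.  -0.  71.  -2.]
-> [np.float64(-0.008), np.float64(0.2019), np.float64(-0.1063)] spin 22.8 q6~ 57 dist 0.228
-> [np.float64(-0.0), np.float64(0.1344), np.float64(-0.1538)] spin 23.3 q6~ 100 dist 0.204
```

>>> carry_out([
  [[-0.008,0.202,-0.106],22.8,0],
  [[-0.008,0.202,-0.106],22.8,0],
  [[-0.008,0.202,-0.106],22.8,0],
  [[-0.008,0.202,-0.106],22.8,0],
  [[-0.008,0.202,-0.106],22.8,0],
  [[-0.008,0.202,-0.106],22.8,0],
  [[-0.008,0.202,-0.106],22.8,0],
  [[-0.008,0.202,-0.106],22.8,0],
])

```text
t: 12.42
tool_pos: [0.5176, -0.0992, 0.1205]
tcp_rot: [0.919, 1.371, -0.92]
ft_force: [0.4, -1.0, -2.7]
opening: 0.0686
```

>>> carry_out([
  [[0,0.134,-0.154],23.3,0],
  [[0,0.134,-0.154],23.3,0],
  [[0,0.134,-0.154],23.3,0],
  [[0,0.134,-0.154],23.3,0],
  [[0,0.134,-0.154],23.3,0],
  [[0,0.134,-0.154],23.3,0],
  [[0,0.134,-0.154],23.3,0],
  [[0,0.134,-0.154],23.3,0],
])

```text
t: 13.08
tool_pos: [0.5841, 0.0912, 0.1206]
tcp_rot: [1.224, 1.2, -1.228]
ft_force: [-0.3, -0.2, -3.5]
opening: 0.0683
```

>>> carry_out([
  [[0,0,0],0,0],
  [[0,0,0],0,0],
  [[0,0,0],0,0],
  [[0,0,0],0,0],
])

```text
t: 13.42
tool_pos: [0.5844, 0.0912, 0.1219]
tcp_rot: [1.227, 1.198, -1.227]
ft_force: [0.0, -0.1, -3.0]
opening: 0.0686
```

```bash
python3 - <<'E'
from h import *
s=status.observe();p=s["tool_pos"];M=R.from_rotvec(s["tcp_rot"]).as_matrix();print(M.round(3).tolist())
c=cam("wrist");X=cloud(c);np.savez("w8.npz",**c);save(c,"w8.png",k=1.42)
for z in (.2,.204,.208,.212): print(z,ring(X,p[:2],.035,z,.003))
plan((.584,.093,.12,-91.3))
E
```

```text
[[-0.0, 1.0, -0.024], [-0.0, -0.024, -1.0], [-1.0, -0.0, 0.0]]
0.2 (array([0.5855, 0.0915]), 2555, np.float64(0.1995))
0.204 (array([0.5852, 0.0915]), 2159, np.float64(0.2045))
0.208 (array([0.5847, 0.0915]), 2775, np.float64(0.2073))
0.212 (array([0.5966, 0.0909]), 737, np.float64(0.2122))
now [0.5844 0.0914 0.1219] ang -91.3 q [-3. 30. 75. -0. 76. 89.]
-> [np.float64(0.002), np.float64(-0.0004), np.float64(-0.0016)] spin -0.0 q6~ 100 dist 0.003
```

View pics/w8.png

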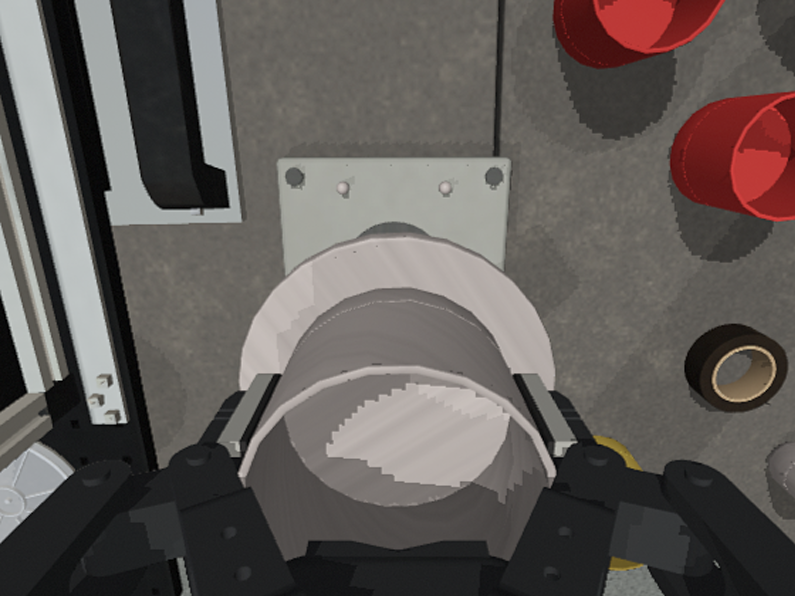

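The cup hangs level over the plate, with its flange centre near (398,375). The two far pins are at (344,187) and (445,187), and I'll use them to check the seat position.

```bash
python3 - <<'E'
from h import *
c=dict(np.load("w8.npz"))
a=atz(c,344/1.42,187/1.42,.016);b=atz(c,445/1.42,187/1.42,.016);print(a.round(4),b.round(4));y=np.radians(-1.3)
m=(a+b)/2;print("seat",m[:2]-.0488*np.array([np.cos(y),np.sin(y)]))
X=cloud(c);P=X[(abs(X[...,2]-.155)<.006)&(np.hypot(X[...,0]-.585,X[...,1]-.0915)<.054)&(np.hypot(X[...,0]-.585,X[...,1]-.0915)>.037)]
print("flange z",np.median(P[:,2]),len(P))
E
```

```text
[0.6342 0.1193 0.016 ] [0.6329 0.0638 0.016 ]
seat [0.58476369 0.09267572]
flange z 0.15546934744731924 8715
```

>>> carry_out([
  [[0.03,0,-0.0013],0,0],
  [[0.06,0,-0.0013],0,0],
  [[0.09,0,-0.0013],0,0],
  [[0.11,0,-0.0013],0,0],
  [[0.122,0,-0.0013],0,0],
  [[0.127,0,-0.0013],0,0],
  [[0.127,0,-0.0013],0,0],
  [[0.127,0,-0.0013],0,0],
])

```text
t: 14.13
tool_pos: [0.585, 0.0933, -0.0045]
tcp_rot: [1.226, 1.198, -1.225]
ft_force: [0.7, 0.4, -2.5]
opening: 0.0688
```

>>> carry_out([
  [[0.002,0,0],0,0],
  [[0.004,0,0],0,0],
  [[0.006,0,0],0,0],
  [[0.008,0,0],0,0],
  [[0.008,0,0],0,0],
])

```text
t: 14.55
tool_pos: [0.5847, 0.0934, -0.0126]
tcp_rot: [1.226, 1.198, -1.225]
ft_force: [-1.3, 0.7, 0.7]
opening: 0.0686
```

```bash
python3 - <<'E'
from h import *
s=status.observe();p=s["tool_pos"];print(p,s["ft_force"].round(1),s["ft_torque"].round(2))
c=cam("wrist");X=cloud(c)
P=X[(X[...,2]>.012)&(X[...,2]<.05)&(np.hypot(X[...,0]-p[0],X[...,1]-p[1])<.048)&(np.hypot(X[...,0]-p[0],X[...,1]-p[1])>.038)]
print("flange z",np.percentile(P[:,2],[10,50,90]),len(P))
E
```

```text
[ 0.5846985   0.09342986 -0.01264289] [-1.3  0.7  0.7] [-0.12  0.22  0.04]
flange z [0.02031634 0.02113615 0.0376771 ] 7729
```

>>> carry_out([
  [[0,0,0],0,0.0854],
  [[0,0,0],0,0.0854],
  [[0,0,0],0,0.0854],
  [[-0.03,0,0],0,0.0854],
  [[-0.07,0,0],0,0.0854],
  [[-0.11,0,0],0,0.0854],
  [[-0.15,0,0],0,0.0854],
  [[-0.18,0,0],0,0.0854],
])

```text
t: 15.27
tool_pos: [0.585, 0.0935, 0.1706]
tcp_rot: [1.227, 1.196, -1.223]
ft_force: [1.4, 0.3, -0.7]
opening: 0.0854
```

>>> carry_out([
  [[-0.02,0,0],0,0.0854],
  [[-0.02,0,0],0,0.0854],
  [[-0.02,0,0],0,0.0854],
])

```text
t: 15.52
tool_pos: [0.5847, 0.0935, 0.1876]
tcp_rot: [1.227, 1.197, -1.224]
ft_force: [0.0, -0.1, -0.5]
opening: 0.0854
```

```bash
python3 - <<'E'
from h import *
c=cam("wrist");X=cloud(c);save(c,"w9.png",k=1.42)
print("a rim",ring(X,(.5847,.093),.035,.072))
a=ring(X,(.5847,.093),.035,.072)[0]
r=np.hypot(X[...,0]-a[0],X[...,1]-a[1])
P=X[(r>.038)&(r<.049)&(X[...,2]<.03)&(X[...,2]>.01)]
A=np.c_[P[:,:2]-a,np.ones(len(P))];k,*_=np.linalg.lstsq(A,P[:,2],rcond=None);print("flange plane",k.round(4),np.median(P[:,2]))
P=X[(abs(X[...,2]-.02)<.004)&(r<.056)];print("flange ext",(P.max(0)/2+P.min(0)/2).round(4),np.ptp(P,0).round(3))
X=cloud(cam("top"))
for nm,xy,r in (("b",(.462,-.417),.05),("c",(.586,-.346),.045)):
    P=rimfit(X,xy,r,.05,.072);print(nm,len(P),(P.min(0)/2+P.max(0)/2).round(3),np.ptp(P,0).round(3))
plan((.52,-.16,.15,-68),(.464,-.417,.15,-45))
E
```

```text
a rim (array([0.5852, 0.0938]), 866, np.float64(0.0717))
flange plane [-0.0055 -0.      0.0211] 0.020998748852506494
flange ext [0.5851 0.094  0.02  ] [0.101 0.111 0.008]
b 45 [ 0.462 -0.416  0.058] [0.053 0.056 0.016]
c 30 [ 0.586 -0.345  0.057] [0.042 0.041 0.012]
now [0.5839 0.0934 0.1856] ang -91.3 q [-2. 27. 69.  0. 85. 89.]
-> [np.float64(0.036), np.float64(-0.0582), np.float64(0.2548)] spin -23.3 q6~ 51 dist 0.264
-> [np.float64(-0.0), np.float64(-0.1482), np.float64(0.2173)] spin -23 q6~ 3 dist 0.263
```

View pics/w9.png

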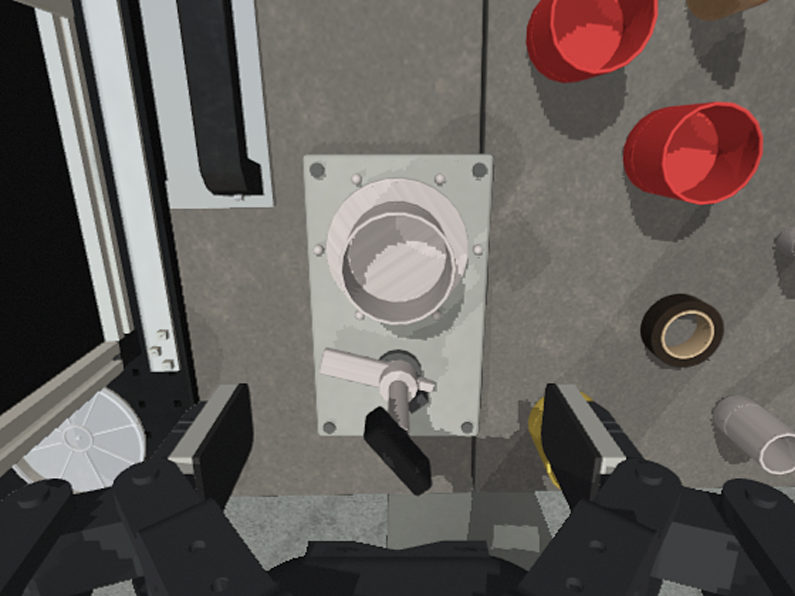

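The flanged cup sits flat inside all six pins at (398,265), with the clamp toe clear at (355,370). Next is cup b.

>>> carry_out([
  [[0.036,-0.058,0.255],-23.3,0.0854],
  [[0.036,-0.058,0.255],-23.3,0.0854],
  [[0.036,-0.058,0.255],-23.3,0.0854],
  [[0.036,-0.058,0.255],-23.3,0.0854],
  [[0.036,-0.058,0.255],-23.3,0.0854],
  [[0.036,-0.058,0.255],-23.3,0.0854],
  [[0.036,-0.058,0.255],-23.3,0.0854],
  [[0.036,-0.058,0.255],-23.3,0.0854],
])

```text
t: 16.28
tool_pos: [0.5189, -0.164, 0.1485]
tcp_rot: [0.925, 1.369, -0.927]
ft_force: [-0.4, 0.3, 0.7]
opening: 0.0853
```

>>> carry_out([
  [[0,-0.148,0.217],-23,0.0854],
  [[0,-0.148,0.217],-23,0.0854],
  [[0,-0.148,0.217],-23,0.0854],
  [[0,-0.148,0.217],-23,0.0854],
  [[0,-0.148,0.217],-23,0.0854],
  [[0,-0.148,0.217],-23,0.0854],
  [[0,-0.148,0.217],-23,0.0854],
  [[0,-0.148,0.217],-23,0.0854],
])

```text
t: 16.95
tool_pos: [0.4634, -0.4203, 0.1487]
tcp_rot: [0.618, 1.483, -0.617]
ft_force: [0.4, -0.0, 0.6]
opening: 0.0858
```

>>> carry_out([
  [[0,0,0],0,0.0854],
  [[0,0,0],0,0.0854],
  [[0,0,0],0,0.0854],
])

```text
t: 17.2
tool_pos: [0.4654, -0.4152, 0.1505]
tcp_rot: [0.613, 1.483, -0.612]
ft_force: [-0.5, 0.4, 0.2]
opening: 0.0851
```

```bash
python3 - <<'E'
from h import *
X=cloud(cam("wrist"))
for n,xy,r in (("b",(.464,-.417),.029),("c",(.586,-.346),.023)): print(n,ring(X,xy,r))
b=ring(X,(.464,-.417),.029)[0]
plan((*b,.004,-45))
E
```

```text
b (array([ 0.4643, -0.417 ]), 866, np.float64(0.0595))
c (array([ 0.5874, -0.3447]), 466, np.float64(0.0599))
now [ 0.4655 -0.4153  0.1508] ang -44.9 q [-53.  31.  67.   0.  82.  -8.]
-> [np.float64(0.147), np.float64(-0.002), np.float64(0.0003)] spin 0.1 q6~ 3 dist 0.147
```

>>> carry_out([
  [[0.04,-0.002,0],0,0.0854],
  [[0.08,-0.002,0],0,0.0854],
  [[0.11,-0.002,0],0,0.0854],
  [[0.135,-0.002,0],0,0.0854],
  [[0.147,-0.002,0],0,0.0854],
  [[0.147,-0.002,0],0,0.0854],
  [[0.147,-0.002,0],0,0.04],
  [[0.147,-0.002,0],0,0.04],
])

```text
t: 17.92
tool_pos: [0.4642, -0.4184, 0.0053]
tcp_rot: [0.612, 1.48, -0.614]
ft_force: [-0.6, -0.9, 0.1]
opening: 0.0639
```

>>> carry_out([
  [[0,0,0],0,0.04],
  [[0,0,0],0,0.04],
  [[0,0,0],0,0.04],
  [[0,0,0],0,0.04],
  [[0,0,0],0,0.04],
])

```text
t: 18.33
tool_pos: [0.4643, -0.4187, 0.006]
tcp_rot: [0.612, 1.479, -0.614]
ft_force: [-0.3, 2.3, 6.7]
opening: 0.0556
```

>>> carry_out([
  [[-0.02,0,0],0,0.04],
  [[-0.05,0,0],0,0.04],
  [[-0.08,0,0],0,0.04],
  [[-0.11,0,0],0,0.04],
  [[-0.12,0,0],0,0.04],
  [[-0.12,0,0],0,0.04],
  [[-0.12,0,0],0,0.04],
  [[-0.12,0,0],0,0.04],
])

```text
t: 19.0
tool_pos: [0.4629, -0.4175, 0.1218]
tcp_rot: [0.615, 1.485, -0.613]
ft_force: [0.2, -0.8, -2.0]
opening: 0.0556
```

```bash
python3 - <<'E'
from h import *
s=status.observe();p=s["tool_pos"]
X=cloud(cam("wrist"))
for z in (.17,.174,.178,.182,.186): print(z,ring(X,p[:2],.029,z,.003))
plan((.52,-.16,.12,-68),(.585,.093,.12,-91.3))
E
```

```text
0.17 (array([ 0.4643, -0.4163]), 2312, np.float64(0.1701))
0.174 (array([ 0.4641, -0.4166]), 3613, np.float64(0.1748))
0.178 (array([ 0.4639, -0.4169]), 2868, np.float64(0.1768))
0.182 (array([ 0.4663, -0.4145]), 601, np.float64(0.182))
0.186 (array([ 0.4663, -0.4145]), 674, np.float64(0.1861))
now [ 0.4629 -0.4175  0.1217] ang -45.0 q [-53.  33.  69.   0.  79.  -8.]
-> [np.float64(0.002), np.float64(0.2225), np.float64(-0.1417)] spin 23.0 q6~ 51 dist 0.264
-> [np.float64(-0.0), np.float64(0.155), np.float64(-0.2102)] spin 23.3 q6~ 100 dist 0.261
```

>>> carry_out([
  [[0.002,0.2225,-0.142],23,0.04],
  [[0.002,0.2225,-0.142],23,0.04],
  [[0.002,0.2225,-0.142],23,0.04],
  [[0.002,0.2225,-0.142],23,0.04],
  [[0.002,0.2225,-0.142],23,0.04],
  [[0.002,0.2225,-0.142],23,0.04],
  [[0.002,0.2225,-0.142],23,0.04],
  [[0.002,0.2225,-0.142],23,0.04],
])

```text
t: 19.72
tool_pos: [0.5202, -0.1567, 0.1206]
tcp_rot: [0.919, 1.372, -0.919]
ft_force: [-0.2, -0.7, -1.8]
opening: 0.0558
```

>>> carry_out([
  [[0,0.155,-0.21],23.3,0.04],
  [[0,0.155,-0.21],23.3,0.04],
  [[0,0.155,-0.21],23.3,0.04],
  [[0,0.155,-0.21],23.3,0.04],
  [[0,0.155,-0.21],23.3,0.04],
  [[0,0.155,-0.21],23.3,0.04],
  [[0,0.155,-0.21],23.3,0.04],
  [[0,0.155,-0.21],23.3,0.04],
])

```text
t: 20.38
tool_pos: [0.5856, 0.0957, 0.1203]
tcp_rot: [1.223, 1.202, -1.224]
ft_force: [-0.9, 0.4, -2.9]
opening: 0.0557
```

>>> carry_out([
  [[0,0,0],0,0.04],
  [[0,0,0],0,0.04],
  [[0,0,0],0,0.04],
  [[0,0,0],0,0.04],
])

```text
t: 20.72
tool_pos: [0.5853, 0.0909, 0.1216]
tcp_rot: [1.227, 1.198, -1.228]
ft_force: [-0.2, -0.8, -1.3]
opening: 0.0554
```

```bash
python3 - <<'E'
from h import *
s=status.observe();p=s["tool_pos"]
c=cam("wrist");X=cloud(c);np.savez("w10.npz",**c)
for z in (.17,.173,.176,.179): print(z,ring(X,p[:2],.029,z,.003))
r=np.hypot(X[...,0]-.585,X[...,1]-.0935)
print("A",ring(X,(.5852,.0938),.035,.072,.004,.008))
plan((.5852,.0938,.12,-91.3))
E
```

```text
0.17 (array([0.587 , 0.0912]), 2329, np.float64(0.17))
0.173 (array([0.5868, 0.0913]), 2814, np.float64(0.1734))
0.176 (array([0.5864, 0.0912]), 3512, np.float64(0.1758))
0.179 (array([0.5861, 0.0912]), 2161, np.float64(0.1773))
A (array([0.5846, 0.0937]), 646, np.float64(0.0724))
now [0.5853 0.0911 0.1217] ang -91.4 q [-3. 30. 75. -0. 76. 89.]
-> [np.float64(0.002), np.float64(-0.0002), np.float64(-0.0027)] spin -0.1 q6~ 100 dist 0.003
```

>>> carry_out([
  [[0.0,-0.001,-0.0026],0,0.04],
  [[0.02,-0.001,-0.0026],0,0.04],
  [[0.04,-0.001,-0.0026],0,0.04],
  [[0.055,-0.001,-0.0026],0,0.04],
  [[0.065,-0.001,-0.0026],0,0.04],
  [[0.075,-0.001,-0.0026],0,0.04],
  [[0.081,-0.001,-0.0026],0,0.04],
  [[0.081,-0.001,-0.0026],0,0.04],
])

```text
t: 21.43
tool_pos: [0.584, 0.0948, 0.0399]
tcp_rot: [1.225, 1.2, -1.227]
ft_force: [0.7, -0.5, -1.7]
opening: 0.0559
```

>>> carry_out([
  [[0.001,0,0],0,0.04],
  [[0.002,0,0],0,0.04],
  [[0.003,0,0],0,0.04],
  [[0.004,0,0],0,0.04],
  [[0.004,0,0],0,0.04],
])

```text
t: 21.85
tool_pos: [0.5849, 0.0949, 0.038]
tcp_rot: [1.226, 1.197, -1.224]
ft_force: [-1.1, 0.5, 4.9]
opening: 0.0553
```

```bash
python3 - <<'E'
from h import *
s=status.observe();p=s["tool_pos"];print(p,s["ft_force"].round(1),s["ft_torque"].round(2))
X=cloud(cam("wrist"))
for z in (.09,.093,.096): print(z,ring(X,p[:2],.029,z,.003))
E
```

```text
[0.5848916  0.09492817 0.03803761] [-1.1  0.5  4.9] [-0.09  0.24 -0.04]
0.09 (array([0.5862, 0.0953]), 3328, np.float64(0.0907))
0.093 (array([0.5859, 0.0953]), 3313, np.float64(0.0926))
0.096 (array([0.5857, 0.0952]), 1472, np.float64(0.0944))
```

Cup b is on the floor of a: its rim is at about 93 mm and the force shows contact. Release, rise and check.

>>> carry_out([
  [[0,0,0],0,0.075],
  [[0,0,0],0,0.0854],
  [[0,0,0],0,0.0854],
  [[-0.03,0,0],0,0.0854],
  [[-0.07,0,0],0,0.0854],
  [[-0.11,0,0],0,0.0854],
  [[-0.13,0,0],0,0.0854],
  [[-0.13,0,0],0,0.0854],
])

```text
t: 22.57
tool_pos: [0.5864, 0.0949, 0.1721]
tcp_rot: [1.23, 1.191, -1.219]
ft_force: [-0.3, -0.3, -0.2]
opening: 0.0856
```

>>> carry_out([
  [[0,0,0],0,0.0854],
  [[0,0,0],0,0.0854],
])

```text
t: 22.73
tool_pos: [0.5838, 0.0949, 0.1656]
tcp_rot: [1.225, 1.2, -1.227]
ft_force: [0.8, 0.3, 0.3]
opening: 0.0856
```

```bash
python3 - <<'E'
from h import *
X=cloud(cam("wrist"))
print("A",ring(X,(.585,.094),.035,.072,.004,.008),"B",ring(X,(.585,.094),.029,.092,.005))
X=cloud(cam("top"))
for nm,xy,r in (("c",(.586,-.346),.06),("d",(.441,-.174),.03),("e",(.582,-.192),.03)):
    P=rimfit(X,xy,r,.05,.072);print(nm,len(P),(P.min(0)/2+P.max(0)/2).round(3),np.ptp(P,0).round(3))
plan((.586,-.13,.15,-68),(.587,-.345,.15,-45))
E
```

```text
A (array([0.5846, 0.0939]), 564, np.float64(0.0724)) B (array([0.5859, 0.0953]), 945, np.float64(0.0919))
c 35 [ 0.586 -0.345  0.057] [0.042 0.041 0.013]
d 27 [ 0.441 -0.175  0.058] [0.031 0.032 0.011]
e 17 [ 0.581 -0.192  0.058] [0.02  0.019 0.011]
now [0.5837 0.0949 0.1652] ang -91.3 q [-2. 28. 71.  0. 82. 89.]
-> [np.float64(0.015), np.float64(0.0073), np.float64(0.2248)] spin -23.3 q6~ 55 dist 0.225
-> [np.float64(-0.0), np.float64(-0.0796), np.float64(0.1997)] spin -23 q6~ 15 dist 0.215
```

>>> carry_out([
  [[0.015,0.007,0.225],-23.3,0.07],
  [[0.015,0.007,0.225],-23.3,0.07],
  [[0.015,0.007,0.225],-23.3,0.07],
  [[0.015,0.007,0.225],-23.3,0.07],
  [[0.015,0.007,0.225],-23.3,0.07],
  [[0.015,0.007,0.225],-23.3,0.07],
  [[0.015,0.007,0.225],-23.3,0.07],
])

```text
t: 23.42
tool_pos: [0.5856, -0.135, 0.1498]
tcp_rot: [0.925, 1.367, -0.927]
ft_force: [1.0, -0.2, -1.1]
opening: 0.0701
```

>>> carry_out([
  [[0,-0.08,0.2],-23,0.07],
  [[0,-0.08,0.2],-23,0.07],
  [[0,-0.08,0.2],-23,0.07],
  [[0,-0.08,0.2],-23,0.07],
  [[0,-0.08,0.2],-23,0.07],
  [[0,-0.08,0.2],-23,0.07],
  [[0,-0.08,0.2],-23,0.07],
  [[0,-0.08,0.2],-23,0.07],
])

```text
t: 24.08
tool_pos: [0.587, -0.3447, 0.1506]
tcp_rot: [0.615, 1.484, -0.613]
ft_force: [-0.8, 1.1, 0.2]
opening: 0.0702
```

>>> carry_out([
  [[0,0,0],0,0.07],
  [[0,0,0],0,0.07],
  [[0,0,0],0,0.07],
  [[0,0,0],0,0.07],
])

```text
t: 24.42
tool_pos: [0.5874, -0.3445, 0.1521]
tcp_rot: [0.613, 1.482, -0.613]
ft_force: [-1.0, -0.2, -0.8]
opening: 0.0704
```

```bash
python3 - <<'E'
from h import *
X=cloud(cam("wrist"))
b=ring(X,(.587,-.345),.023);print(b)
plan((*b[0],.003,-45))
E
```

```text
(array([ 0.5882, -0.3445]), 655, np.float64(0.0596))
now [ 0.5874 -0.3448  0.1521] ang -44.9 q [-40.  37.  55.   0.  88.   5.]
-> [np.float64(0.149), np.float64(0.0008), np.float64(0.0004)] spin 0.1 q6~ 15 dist 0.149
```

>>> carry_out([
  [[0.04,0.0005,0.0004],0,0.07],
  [[0.08,0.0005,0.0004],0,0.07],
  [[0.11,0.0005,0.0004],0,0.07],
  [[0.135,0.0005,0.0004],0,0.07],
  [[0.149,0.0005,0.0004],0,0.07],
  [[0.149,0.0005,0.0004],0,0.07],
  [[0.149,0.0005,0.0004],0,0.03],
  [[0.149,0.0005,0.0004],0,0.03],
])

```text
t: 25.13
tool_pos: [0.5884, -0.3459, 0.0044]
tcp_rot: [0.613, 1.48, -0.614]
ft_force: [-0.8, 0.3, 1.1]
opening: 0.0468
```

>>> carry_out([
  [[0,0,0],0,0.03],
  [[0,0,0],0,0.03],
  [[0,0,0],0,0.03],
  [[0,0,0],0,0.03],
  [[0,0,0],0,0.03],
])

```text
t: 25.55
tool_pos: [0.5886, -0.3461, 0.0048]
tcp_rot: [0.613, 1.479, -0.614]
ft_force: [-1.2, 2.0, 7.0]
opening: 0.0445
```

>>> carry_out([
  [[-0.02,0,0],0,0.03],
  [[-0.05,0,0],0,0.03],
  [[-0.08,0,0],0,0.03],
  [[-0.11,0,0],0,0.03],
  [[-0.14,0,0],0,0.03],
  [[-0.14,0,0],0,0.03],
  [[-0.14,0,0],0,0.03],
  [[-0.14,0,0],0,0.03],
])

```text
t: 26.22
tool_pos: [0.5874, -0.3452, 0.1421]
tcp_rot: [0.614, 1.483, -0.614]
ft_force: [0.2, -0.7, -1.1]
opening: 0.0444
```

```bash
python3 - <<'E'
from h import *
s=status.observe();p=s["tool_pos"]
X=cloud(cam("wrist"))
for z in (.19,.194,.198,.202,.206): print(z,ring(X,p[:2],.023,z,.003))
plan((.586,-.13,.145,-68),(.585,.0945,.145,-91.3))
E
```

```text
0.19 (array([ 0.5885, -0.3442]), 1828, np.float64(0.19))
0.194 (array([ 0.5886, -0.3443]), 2045, np.float64(0.1941))
0.198 (array([ 0.5883, -0.3447]), 2763, np.float64(0.1977))
0.202 (array([ 0.589, -0.344]), 621, np.float64(0.2013))
0.206 (array([ 0.5911, -0.3417]), 551, np.float64(0.2061))
now [ 0.5872 -0.3451  0.1415] ang -45.0 q [-40.  38.  56.   0.  86.   5.]
-> [np.float64(-0.004), np.float64(0.1512), np.float64(-0.1529)] spin 23.0 q6~ 55 dist 0.215
-> [np.float64(-0.0), np.float64(0.0832), np.float64(-0.2085)] spin 23.3 q6~ 100 dist 0.225
```

>>> carry_out([
  [[-0.004,0.151,-0.153],23,0.03],
  [[-0.004,0.151,-0.153],23,0.03],
  [[-0.004,0.151,-0.153],23,0.03],
  [[-0.004,0.151,-0.153],23,0.03],
  [[-0.004,0.151,-0.153],23,0.03],
  [[-0.004,0.151,-0.153],23,0.03],
  [[-0.004,0.151,-0.153],23,0.03],
  [[-0.004,0.151,-0.153],23,0.03],
])

```text
t: 26.93
tool_pos: [0.5861, -0.1309, 0.146]
tcp_rot: [0.921, 1.368, -0.922]
ft_force: [0.2, -0.6, -1.0]
opening: 0.0444
```

>>> carry_out([
  [[0,0.083,-0.2085],23.3,0.03],
  [[0,0.083,-0.2085],23.3,0.03],
  [[0,0.083,-0.2085],23.3,0.03],
  [[0,0.083,-0.2085],23.3,0.03],
  [[0,0.083,-0.2085],23.3,0.03],
  [[0,0.083,-0.2085],23.3,0.03],
  [[0,0.083,-0.2085],23.3,0.03],
  [[0,0.083,-0.2085],23.3,0.03],
])

```text
t: 27.6
tool_pos: [0.5855, 0.0932, 0.1461]
tcp_rot: [1.225, 1.199, -1.226]
ft_force: [-0.0, -0.4, -1.4]
opening: 0.0444
```

>>> carry_out([
  [[0,0,0],0,0.03],
  [[0,0,0],0,0.03],
  [[0,0,0],0,0.03],
  [[0,0,0],0,0.03],
  [[0,0,0],0,0.03],
])

```text
t: 28.02
tool_pos: [0.5852, 0.0931, 0.1468]
tcp_rot: [1.227, 1.198, -1.227]
ft_force: [-0.2, 0.1, -0.7]
opening: 0.0443
```

```bash
python3 - <<'E'
from h import *
s=status.observe();p=s["tool_pos"]
X=cloud(cam("wrist"))
for z in (.196,.2,.203,.206): print(z,ring(X,p[:2],.023,z,.0025))
print("B",ring(X,(.5855,.0945),.029,.092,.004,.008))
plan((.5855,.0945,.145,-91.3))
E
```

```text
0.196 (array([0.5866, 0.0934]), 1580, np.float64(0.196))
0.2 (array([0.5865, 0.0934]), 1926, np.float64(0.2003))
0.203 (array([0.586 , 0.0933]), 2502, np.float64(0.2027))
0.206 (array([0.5862, 0.0932]), 727, np.float64(0.205))
B (array([0.5854, 0.0954]), 596, np.float64(0.0923))
now [0.5852 0.0933 0.1468] ang -91.3 q [-2. 28. 72. -0. 79. 89.]
-> [np.float64(0.002), np.float64(0.0003), np.float64(-0.0012)] spin -0.0 q6~ 100 dist 0.002
```

>>> carry_out([
  [[0.0,-0.0004,-0.002],0,0.03],
  [[0.02,-0.0004,-0.002],0,0.03],
  [[0.04,-0.0004,-0.002],0,0.03],
  [[0.055,-0.0004,-0.002],0,0.03],
  [[0.068,-0.0004,-0.002],0,0.03],
  [[0.078,-0.0004,-0.002],0,0.03],
  [[0.087,-0.0004,-0.002],0,0.03],
  [[0.087,-0.0004,-0.002],0,0.03],
])

```text
t: 28.73
tool_pos: [0.585, 0.096, 0.0599]
tcp_rot: [1.226, 1.198, -1.225]
ft_force: [-0.5, -0.2, -0.3]
opening: 0.0441
```

>>> carry_out([
  [[0.001,0,0],0,0.03],
  [[0.002,0,0],0,0.03],
  [[0.003,0,0],0,0.03],
  [[0.004,0,0],0,0.03],
  [[0.004,0,0],0,0.03],
])

```text
t: 29.15
tool_pos: [0.5857, 0.0959, 0.0592]
tcp_rot: [1.227, 1.195, -1.222]
ft_force: [-7.2, -0.2, 23.2]
opening: 0.0446
```

```bash
python3 - <<'E'
from h import *
s=status.observe();p=s["tool_pos"];print(p,s["ft_force"].round(1),s["ft_torque"].round(2))
X=cloud(cam("wrist"))
for z in (.109,.112,.115): print(z,ring(X,p[:2],.023,z,.0025))
E
```

```text
[0.58565084 0.09594681 0.05919931] [-7.2 -0.2 23.2] [0.08 1.3  0.04]
0.109 (array([0.5868, 0.0963]), 1577, np.float64(0.109))
0.112 (array([0.5868, 0.0962]), 1764, np.float64(0.1121))
0.115 (array([0.5862, 0.0962]), 2627, np.float64(0.1149))
```

Contact came at about the expected height, given a roughly 2 mm bias in the rim estimate. Release and check the rim.

>>> carry_out([
  [[0,0,0],0,0.07],
  [[0,0,0],0,0.07],
  [[0,0,0],0,0.07],
  [[-0.03,0,0],0,0.07],
  [[-0.07,0,0],0,0.07],
  [[-0.11,0,0],0,0.07],
  [[-0.12,0,0],0,0.07],
  [[-0.12,0,0],0,0.07],
])

```text
t: 29.87
tool_pos: [0.5862, 0.0959, 0.1791]
tcp_rot: [1.229, 1.193, -1.221]
ft_force: [0.2, -0.5, -0.5]
opening: 0.0705
```

>>> carry_out([
  [[0,0,0],0,0.07],
  [[0,0,0],0,0.07],
  [[0,0,0],0,0.07],
])

```text
t: 30.12
tool_pos: [0.5841, 0.0959, 0.1739]
tcp_rot: [1.224, 1.201, -1.228]
ft_force: [0.2, 1.0, -0.2]
opening: 0.0699
```

```bash
python3 - <<'E'
from h import *
X=cloud(cam("wrist"))
print("A",ring(X,(.585,.094),.035,.072,.004,.008),"B",ring(X,(.585,.095),.029,.092,.004,.008),"C",ring(X,(.585,.096),.023,.112,.005,.01))
X=cloud(cam("top"))
for nm,xy,r in (("d",(.441,-.174),.04),("e",(.582,-.192),.04)):
    P=rimfit(X,xy,r,.05,.072);print(nm,len(P),(P.min(0)/2+P.max(0)/2).round(3),np.ptp(P,0).round(3))
plan((.51,-.04,.18,-80),(.442,-.1755,.15,-68))
E
```

```text
A (array([0.5846, 0.0939]), 527, np.float64(0.0725)) B (array([0.5854, 0.0956]), 511, np.float64(0.0924)) C (array([0.5862, 0.0971]), 803, np.float64(0.1118))
d 26 [ 0.441 -0.174  0.057] [0.031 0.032 0.011]
e 16 [ 0.581 -0.192  0.057] [0.019 0.02  0.012]
now [0.5843 0.0959 0.1745] ang -91.3 q [-2. 27. 70.  0. 83. 89.]
-> [np.float64(-0.006), np.float64(-0.0712), np.float64(0.1375)] spin -11.3 q6~ 76 dist 0.155
-> [np.float64(0.03), np.float64(-0.0905), np.float64(0.1216)] spin -12 q6~ 46 dist 0.155
```

>>> carry_out([
  [[-0.006,-0.071,0.1375],-11.3,0.06],
  [[-0.006,-0.071,0.1375],-11.3,0.06],
  [[-0.006,-0.071,0.1375],-11.3,0.06],
  [[-0.006,-0.071,0.1375],-11.3,0.06],
  [[-0.006,-0.071,0.1375],-11.3,0.06],
  [[-0.006,-0.071,0.1375],-11.3,0.06],
])

```text
t: 30.72
tool_pos: [0.5102, -0.0411, 0.1816]
tcp_rot: [1.082, 1.286, -1.082]
ft_force: [0.2, 0.1, -0.4]
opening: 0.0601
```

>>> carry_out([
  [[0.03,-0.0905,0.1216],-12,0.06],
  [[0.03,-0.0905,0.1216],-12,0.06],
  [[0.03,-0.0905,0.1216],-12,0.06],
  [[0.03,-0.0905,0.1216],-12,0.06],
  [[0.03,-0.0905,0.1216],-12,0.06],
  [[0.03,-0.0905,0.1216],-12,0.06],
  [[0.03,-0.0905,0.1216],-12,0.06],
  [[0.03,-0.0905,0.1216],-12,0.06],
])

```text
t: 31.38
tool_pos: [0.4435, -0.1743, 0.1519]
tcp_rot: [0.92, 1.367, -0.92]
ft_force: [-0.1, 0.6, 0.1]
opening: 0.0603
```

>>> carry_out([
  [[0,0,0],0,0.06],
  [[0,0,0],0,0.06],
  [[0,0,0],0,0.06],
])

```text
t: 31.63
tool_pos: [0.443, -0.1749, 0.1519]
tcp_rot: [0.921, 1.367, -0.921]
ft_force: [0.2, 0.4, 0.3]
opening: 0.0601
```

```bash
python3 - <<'E'
from h import *
X=cloud(cam("wrist"))
b=ring(X,(.442,-.1755),.017);print(b)
plan((*b[0],.005,-68))
E
```

```text
(array([ 0.4423, -0.1751]), 474, np.float64(0.0595))
now [ 0.443  -0.175   0.1519] ang -67.9 q [-36.  17.  90.   0.  73.  32.]
-> [np.float64(0.147), np.float64(-0.0006), np.float64(-0.0002)] spin 0.1 q6~ 46 dist 0.147
```

>>> carry_out([
  [[0.04,-0.0006,0],0,0.06],
  [[0.08,-0.0006,0],0,0.06],
  [[0.11,-0.0006,0],0,0.06],
  [[0.135,-0.0006,0],0,0.06],
  [[0.148,-0.0006,0],0,0.06],
  [[0.148,-0.0006,0],0,0.06],
  [[0.148,-0.0006,0],0,0.015],
  [[0.148,-0.0006,0],0,0.015],
])

```text
t: 32.35
tool_pos: [0.4428, -0.1761, 0.0048]
tcp_rot: [0.921, 1.365, -0.921]
ft_force: [-0.0, -0.3, 0.2]
opening: 0.0371
```

>>> carry_out([
  [[0,0,0],0,0.015],
  [[0,0,0],0,0.015],
  [[0,0,0],0,0.015],
  [[0,0,0],0,0.015],
  [[0,0,0],0,0.015],
])

```text
t: 32.77
tool_pos: [0.4428, -0.1761, 0.0051]
tcp_rot: [0.921, 1.364, -0.921]
ft_force: [-0.9, 0.4, 7.4]
opening: 0.0313
```

>>> carry_out([
  [[-0.02,0,0],0,0.015],
  [[-0.05,0,0],0,0.015],
  [[-0.08,0,0],0,0.015],
  [[-0.11,0,0],0,0.015],
  [[-0.14,0,0],0,0.015],
  [[-0.16,0,0],0,0.015],
  [[-0.16,0,0],0,0.015],
  [[-0.16,0,0],0,0.015],
])

```text
t: 33.43
tool_pos: [0.4423, -0.1758, 0.1647]
tcp_rot: [0.921, 1.364, -0.921]
ft_force: [0.4, 0.1, -0.9]
opening: 0.0314
```

```bash
python3 - <<'E'
from h import *
s=status.observe();p=s["tool_pos"]
X=cloud(cam("wrist"))
for z in (.212,.215,.218,.221,.224): print(z,ring(X,p[:2],.017,z,.0025))
plan((.525,-.04,.165,-80),(.585,.0955,.165,-91.3))
E
```

```text
0.212 (array([ 0.4428, -0.1753]), 1063, np.float64(0.212))
0.215 (array([ 0.4428, -0.1753]), 1151, np.float64(0.2151))
0.218 (array([ 0.4426, -0.1754]), 1609, np.float64(0.2185))
0.221 (array([ 0.4423, -0.1756]), 1634, np.float64(0.2204))
0.224 (array([ 0.4481, -0.1732]), 364, np.float64(0.2239))
now [ 0.4418 -0.1755  0.1636] ang -68.0 q [-36.  16.  89.   0.  74.  32.]
-> [np.float64(-0.001), np.float64(0.1279), np.float64(-0.0944)] spin 12.0 q6~ 76 dist 0.159
-> [np.float64(-0.0), np.float64(0.0826), np.float64(-0.123)] spin 11.3 q6~ 101 dist 0.148
```

>>> carry_out([
  [[-0.001,0.128,-0.0945],12,0.015],
  [[-0.001,0.128,-0.0945],12,0.015],
  [[-0.001,0.128,-0.0945],12,0.015],
  [[-0.001,0.128,-0.0945],12,0.015],
  [[-0.001,0.128,-0.0945],12,0.015],
  [[-0.001,0.128,-0.0945],12,0.015],
  [[-0.001,0.128,-0.0945],12,0.015],
])

```text
t: 34.07
tool_pos: [0.5247, -0.0402, 0.1636]
tcp_rot: [1.078, 1.289, -1.081]
ft_force: [0.6, 0.3, -0.4]
opening: 0.0311
```

>>> carry_out([
  [[0,0.0826,-0.123],11.3,0.015],
  [[0,0.0826,-0.123],11.3,0.015],
  [[0,0.0826,-0.123],11.3,0.015],
  [[0,0.0826,-0.123],11.3,0.015],
  [[0,0.0826,-0.123],11.3,0.015],
  [[0,0.0826,-0.123],11.3,0.015],
  [[0,0.0826,-0.123],11.3,0.015],
])

```text
t: 34.65
tool_pos: [0.5849, 0.0937, 0.1644]
tcp_rot: [1.226, 1.198, -1.228]
ft_force: [0.1, -0.3, -0.2]
opening: 0.0314
```

>>> carry_out([
  [[0,0,0],0,0.015],
  [[0,0,0],0,0.015],
  [[0,0,0],0,0.015],
  [[0,0,0],0,0.015],
  [[0,0,0],0,0.015],
])

```text
t: 35.07
tool_pos: [0.5853, 0.095, 0.1649]
tcp_rot: [1.226, 1.198, -1.226]
ft_force: [0.0, 0.3, -0.2]
opening: 0.0313
```

```bash
python3 - <<'E'
from h import *
s=status.observe();p=s["tool_pos"]
X=cloud(cam("wrist"))
for z in (.216,.219,.222,.225): print(z,ring(X,p[:2],.017,z,.0025))
print("C",ring(X,(.5862,.0965),.023,.112,.004,.008))
plan((.586,.0965,.165,-91.3))
E
```

```text
0.216 (array([0.5859, 0.0953]), 1168, np.float64(0.2161))
0.219 (array([0.5855, 0.0953]), 1918, np.float64(0.2196))
0.222 (array([0.5853, 0.0952]), 1467, np.float64(0.2209))
0.225 (array([0.5925, 0.095 ]), 344, np.float64(0.225))
C (array([0.5859, 0.0971]), 532, np.float64(0.1122))
now [0.5853 0.0951 0.1649] ang -91.3 q [-2. 28. 71.  0. 82. 89.]
-> [np.float64(-0.0), np.float64(0.0007), np.float64(-0.0014)] spin -0.0 q6~ 101 dist 0.002
```

>>> carry_out([
  [[0.0,0.0005,-0.0017],0,0.015],
  [[0.02,0.0005,-0.0017],0,0.015],
  [[0.04,0.0005,-0.0017],0,0.015],
  [[0.055,0.0005,-0.0017],0,0.015],
  [[0.068,0.0005,-0.0017],0,0.015],
  [[0.078,0.0005,-0.0017],0,0.015],
  [[0.084,0.0005,-0.0017],0,0.015],
  [[0.084,0.0005,-0.0017],0,0.015],
])

```text
t: 35.78
tool_pos: [0.5865, 0.0972, 0.0816]
tcp_rot: [1.226, 1.197, -1.224]
ft_force: [-0.4, -0.0, 0.3]
opening: 0.0312
```

>>> carry_out([
  [[0.001,0,0],0,0.015],
  [[0.002,0,0],0,0.015],
  [[0.003,0,0],0,0.015],
  [[0.003,0,0],0,0.015],
])

```text
t: 36.12
tool_pos: [0.5872, 0.0972, 0.0809]
tcp_rot: [1.228, 1.195, -1.222]
ft_force: [-5.0, 1.1, 17.1]
opening: 0.0317
```

```bash
python3 - <<'E'
from h import *
s=status.observe();p=s["tool_pos"];print(p,s["ft_force"].round(1),s["ft_torque"].round(2))
X=cloud(cam("wrist"))
for z in (.129,.132,.135,.138): print(z,ring(X,p[:2],.017,z,.0025))
E
```

```text
[0.58722081 0.09718434 0.08085525] [-5.   1.1 17.1] [ 0.09  0.7  -0.04]
0.129 (array([0.5876, 0.0976]), 1126, np.float64(0.129))
0.132 (array([0.5876, 0.0976]), 1182, np.float64(0.1321))
0.135 (array([0.5872, 0.0975]), 1951, np.float64(0.1356))
0.138 (array([0.5869, 0.0975]), 1457, np.float64(0.1369))
```

>>> carry_out([
  [[0,0,0],0,0.05],
  [[0,0,0],0,0.05],
  [[0,0,0],0,0.05],
  [[-0.03,0,0],0,0.05],
  [[-0.07,0,0],0,0.05],
  [[-0.1,0,0],0,0.05],
  [[-0.11,0,0],0,0.05],
  [[-0.11,0,0],0,0.05],
])

```text
t: 36.83
tool_pos: [0.5869, 0.097, 0.1904]
tcp_rot: [1.228, 1.195, -1.222]
ft_force: [-0.3, 0.5, -0.9]
opening: 0.0502
```

>>> carry_out([
  [[0,0,0],0,0.05],
  [[0,0,0],0,0.05],
  [[0,0,0],0,0.05],
])

```text
t: 37.08
tool_pos: [0.5852, 0.097, 0.1859]
tcp_rot: [1.224, 1.201, -1.228]
ft_force: [-0.6, 0.3, -0.1]
opening: 0.0499
```

```bash
python3 - <<'E'
from h import *
c=cam("wrist");X=cloud(c);save(c,"w11.png",k=1.42)
print("B",ring(X,(.585,.095),.029,.092,.004,.008),"C",ring(X,(.586,.097),.023,.112,.004,.008),"D",ring(X,(.587,.0975),.017,.132,.005,.008))
X=cloud(cam("top"))
for nm,xy,r in (("e",(.582,-.192),.04),):
    P=rimfit(X,xy,r,.05,.072);print(nm,len(P),(P.min(0)/2+P.max(0)/2).round(3),np.ptp(P,0).round(3))
plan((.585,-.05,.17,-80),(.582,-.192,.15,-68))
E
```

```text
B (array([0.5853, 0.0955]), 486, np.float64(0.0924)) C (array([0.5858, 0.0972]), 461, np.float64(0.1123)) D (array([0.5869, 0.0987]), 621, np.float64(0.1317))
e 16 [ 0.582 -0.192  0.056] [0.02  0.02  0.011]
now [0.5855 0.097  0.1864] ang -91.3 q [-2. 27. 68.  0. 85. 89.]
-> [np.float64(0.016), np.float64(0.0028), np.float64(0.147)] spin -11.3 q6~ 75 dist 0.148
-> [np.float64(0.02), np.float64(-0.0276), np.float64(0.1393)] spin -12 q6~ 50 dist 0.143
```

View pics/w11.png

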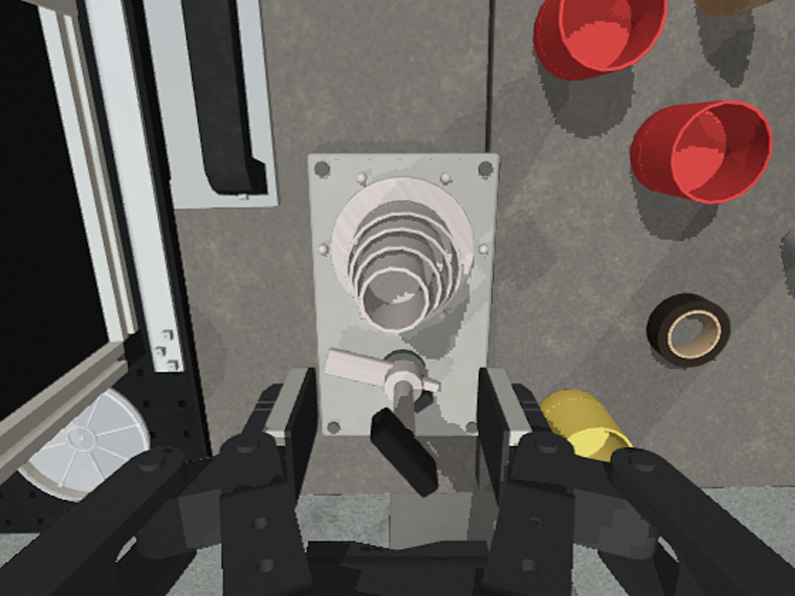

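Cups a, b, c and d are nested and level, seen around (395,285) with rims at 72, 92, 112 and 132 mm. Last is cup e.

>>> carry_out([
  [[0.016,0.003,0.147],-11.3,0.05],
  [[0.016,0.003,0.147],-11.3,0.05],
  [[0.016,0.003,0.147],-11.3,0.05],
  [[0.016,0.003,0.147],-11.3,0.05],
  [[0.016,0.003,0.147],-11.3,0.05],
  [[0.016,0.003,0.147],-11.3,0.05],
])

```text
t: 37.68
tool_pos: [0.5853, -0.0512, 0.171]
tcp_rot: [1.081, 1.287, -1.082]
ft_force: [0.8, 0.5, -0.1]
opening: 0.0499
```

>>> carry_out([
  [[0.02,-0.0276,0.1393],-12,0.05],
  [[0.02,-0.0276,0.1393],-12,0.05],
  [[0.02,-0.0276,0.1393],-12,0.05],
  [[0.02,-0.0276,0.1393],-12,0.05],
  [[0.02,-0.0276,0.1393],-12,0.05],
  [[0.02,-0.0276,0.1393],-12,0.05],
  [[0.02,-0.0276,0.1393],-12,0.05],
])

```text
t: 38.27
tool_pos: [0.5828, -0.1903, 0.1519]
tcp_rot: [0.921, 1.368, -0.92]
ft_force: [0.2, -0.1, 0.0]
opening: 0.0498
```

>>> carry_out([
  [[0,0,0],0,0.05],
  [[0,0,0],0,0.05],
  [[0,0,0],0,0.05],
  [[0,0,0],0,0.05],
])

```text
t: 38.6
tool_pos: [0.5827, -0.1913, 0.152]
tcp_rot: [0.921, 1.367, -0.921]
ft_force: [-0.5, 1.0, 0.5]
opening: 0.0496
```

```bash
python3 - <<'E'
from h import *
X=cloud(cam("wrist"))
b=ring(X,(.583,-.192),.011);print(b)
plan((*b[0],.004,-68))
E
```

```text
(array([ 0.5833, -0.1914]), 288, np.float64(0.0595))
now [ 0.5827 -0.1914  0.152 ] ang -67.9 q [-29.  30.  68.   0.  81.  39.]
-> [np.float64(0.148), np.float64(0.0006), np.float64(0.0002)] spin 0.1 q6~ 50 dist 0.148
```

>>> carry_out([
  [[0.04,0.0005,0],0,0.05],
  [[0.08,0.0005,0],0,0.05],
  [[0.11,0.0005,0],0,0.05],
  [[0.135,0.0005,0],0,0.05],
  [[0.146,0.0005,0],0,0.05],
  [[0.146,0.0005,0],0,0.05],
  [[0.146,0.0005,0],0,0.005],
  [[0.146,0.0005,0],0,0.005],
])

```text
t: 39.32
tool_pos: [0.5841, -0.1923, 0.0077]
tcp_rot: [0.921, 1.364, -0.921]
ft_force: [0.4, 0.1, 0.3]
opening: 0.0268
```

>>> carry_out([
  [[0,0,0],0,0.005],
  [[0,0,0],0,0.005],
  [[0,0,0],0,0.005],
  [[0,0,0],0,0.005],
  [[0,0,0],0,0.005],
])

```text
t: 39.73
tool_pos: [0.5842, -0.1923, 0.0079]
tcp_rot: [0.921, 1.363, -0.921]
ft_force: [-0.3, 0.1, 7.5]
opening: 0.0197
```

>>> carry_out([
  [[-0.02,0,0],0,0.005],
  [[-0.05,0,0],0,0.005],
  [[-0.08,0,0],0,0.005],
  [[-0.11,0,0],0,0.005],
  [[-0.14,0,0],0,0.005],
  [[-0.17,0,0],0,0.005],
  [[-0.18,0,0],0,0.005],
  [[-0.18,0,0],0,0.005],
])

```text
t: 40.4
tool_pos: [0.584, -0.1922, 0.1892]
tcp_rot: [0.921, 1.36, -0.92]
ft_force: [0.4, 0.1, -0.2]
opening: 0.0196
```

```bash
python3 - <<'E'
from h import *
s=status.observe();p=s["tool_pos"]
X=cloud(cam("wrist"))
for z in (.232,.235,.238,.241,.244): print(z,ring(X,p[:2],.011,z,.0025))
plan((.585,-.05,.186,-80),(.586,.0975,.186,-91.3))
E
```

```text
0.232 (array([ 0.584 , -0.1918]), 586, np.float64(0.232))
0.235 (array([ 0.584 , -0.1918]), 624, np.float64(0.2351))
0.238 (array([ 0.584 , -0.1918]), 683, np.float64(0.238))
0.241 (array([ 0.5836, -0.192 ]), 1064, np.float64(0.2414))
0.244 (array([ 0.5834, -0.1921]), 670, np.float64(0.2425))
now [ 0.5832 -0.1918  0.1866] ang -68.0 q [-29.  29.  65.  -0.  86.  39.]
-> [np.float64(0.001), np.float64(0.0549), np.float64(-0.1308)] spin 12.0 q6~ 75 dist 0.142
-> [np.float64(-0.0), np.float64(0.0266), np.float64(-0.1451)] spin 11.3 q6~ 101 dist 0.148
```

>>> carry_out([
  [[0,0.055,-0.131],12,0.005],
  [[0,0.055,-0.131],12,0.005],
  [[0,0.055,-0.131],12,0.005],
  [[0,0.055,-0.131],12,0.005],
  [[0,0.055,-0.131],12,0.005],
  [[0,0.055,-0.131],12,0.005],
  [[0,0.055,-0.131],12,0.005],
])

```text
t: 41.03
tool_pos: [0.5846, -0.0504, 0.1845]
tcp_rot: [1.079, 1.288, -1.081]
ft_force: [0.4, -0.3, -0.3]
opening: 0.0196
```

>>> carry_out([
  [[0,0.0266,-0.145],11.3,0.005],
  [[0,0.0266,-0.145],11.3,0.005],
  [[0,0.0266,-0.145],11.3,0.005],
  [[0,0.0266,-0.145],11.3,0.005],
  [[0,0.0266,-0.145],11.3,0.005],
  [[0,0.0266,-0.145],11.3,0.005],
  [[0,0.0266,-0.145],11.3,0.005],
])

```text
t: 41.62
tool_pos: [0.5861, 0.0962, 0.1852]
tcp_rot: [1.226, 1.198, -1.228]
ft_force: [0.3, -0.3, -1.0]
opening: 0.0196
```

>>> carry_out([
  [[0,0,0],0,0.005],
  [[0,0,0],0,0.005],
  [[0,0,0],0,0.005],
  [[0,0,0],0,0.005],
  [[0,0,0],0,0.005],
])

```text
t: 42.03
tool_pos: [0.586, 0.0973, 0.1858]
tcp_rot: [1.226, 1.198, -1.226]
ft_force: [0.0, -0.4, 0.2]
opening: 0.0197
```

```bash
python3 - <<'E'
from h import *
s=status.observe();p=s["tool_pos"]
X=cloud(cam("wrist"))
for z in (.235,.238,.241,.244): print(z,ring(X,p[:2],.011,z,.0025))
print("D",ring(X,(.587,.0985),.017,.132,.004,.008))
plan((.587,.0985,.186,-91.3))
E
```

```text
0.235 (array([0.5863, 0.0976]), 680, np.float64(0.235))
0.238 (array([0.5858, 0.0975]), 1067, np.float64(0.2381))
0.241 (array([0.5857, 0.0976]), 545, np.float64(0.2394))
0.244 (array([0.5953, 0.0976]), 256, np.float64(0.2441))
D (array([0.5867, 0.0987]), 466, np.float64(0.1321))
now [0.586  0.0974 0.1859] ang -91.3 q [-2. 27. 69. -0. 85. 89.]
-> [np.float64(-0.0), np.float64(0.001), np.float64(-0.0011)] spin -0.0 q6~ 101 dist 0.001
```

>>> carry_out([
  [[0.0,0.0008,-0.0011],0,0.005],
  [[0.02,0.0008,-0.0011],0,0.005],
  [[0.04,0.0008,-0.0011],0,0.005],
  [[0.055,0.0008,-0.0011],0,0.005],
  [[0.066,0.0008,-0.0011],0,0.005],
  [[0.075,0.0008,-0.0011],0,0.005],
  [[0.081,0.0008,-0.0011],0,0.005],
  [[0.081,0.0008,-0.0011],0,0.005],
])

```text
t: 42.75
tool_pos: [0.5864, 0.0988, 0.1038]
tcp_rot: [1.225, 1.2, -1.227]
ft_force: [-0.2, 0.1, 1.0]
opening: 0.0197
```

>>> carry_out([
  [[0.001,0,0],0,0.005],
  [[0.002,0,0],0,0.005],
  [[0.003,0,0],0,0.005],
  [[0.003,0,0],0,0.005],
])

```text
t: 43.08
tool_pos: [0.5869, 0.0988, 0.1021]
tcp_rot: [1.226, 1.198, -1.225]
ft_force: [-0.2, -0.5, -0.5]
opening: 0.0197
```

```bash
python3 - <<'E'
from h import *
s=status.observe();p=s["tool_pos"];print(p,s["ft_force"].round(1))
X=cloud(cam("wrist"))
for z in (.149,.152,.155,.158): print(z,ring(X,p[:2],.011,z,.0025))
E
```

```text
[0.58687128 0.09878098 0.10210302] [-0.2 -0.5 -0.5]
0.149 (array([0.5871, 0.0991]), 654, np.float64(0.1491))
0.152 (array([0.587, 0.099]), 756, np.float64(0.1523))
0.155 (array([0.5866, 0.099 ]), 971, np.float64(0.1547))
0.158 (array([0.5939, 0.099 ]), 286, np.float64(0.1576))
```

>>> carry_out([
  [[0.001,0,0],0,0.005],
  [[0.002,0,0],0,0.005],
  [[0.002,0,0],0,0.005],
  [[0.002,0,0],0,0.04],
  [[0.002,0,0],0,0.04],
  [[0.002,0,0],0,0.04],
  [[-0.04,0,0],0,0.04],
  [[-0.08,0,0],0,0.04],
])

```text
t: 43.8
tool_pos: [0.5856, 0.0988, 0.181]
tcp_rot: [1.223, 1.203, -1.23]
ft_force: [0.4, -0.2, 0.4]
opening: 0.0398
```

>>> carry_out([
  [[-0.02,0,0],0,0.04],
  [[-0.02,0,0],0,0.04],
  [[-0.02,0,0],0,0.04],
  [[-0.02,0,0],0,0.04],
])

```text
t: 44.13
tool_pos: [0.5861, 0.0988, 0.2004]
tcp_rot: [1.225, 1.2, -1.228]
ft_force: [-0.0, 1.1, -1.1]
opening: 0.0397
```

```bash
python3 - <<'E'
from h import *
c=cam("wrist");X=cloud(c);np.savez("w12.npz",**c)
print("D",ring(X,(.587,.0985),.017,.132,.004,.008),"E",ring(X,(.587,.099),.011,.152,.004,.008))
P=X[(X[...,2]>.12)&(X[...,2]<.136)&(np.hypot(X[...,0]-.489,X[...,1]-.095)<.04)]
r=cv2.minAreaRect((P[:,:2]*1000).astype(np.float32));print(len(P),r,np.median(P[:,2]))
plan((.535,.097,.215,-70),(.4893,.0952,.21,-53.5))
E
```

```text
D (array([0.5864, 0.0988]), 357, np.float64(0.1323)) E (array([0.5868, 0.1   ]), 371, np.float64(0.152))
979 ((490.24749755859375, 95.27304077148438), (49.70304870605469, 13.431854248046875), 36.749290466308594) 0.12797424704922636
now [0.5861 0.0988 0.2001] ang -91.3 q [-2. 26. 67.  0. 87. 89.]
-> [np.float64(-0.015), np.float64(-0.051), np.float64(0.0029)] spin -21.3 q6~ 80 dist 0.053
-> [np.float64(0.005), np.float64(-0.0436), np.float64(-0.0139)] spin -16.5 q6~ 65 dist 0.046
```

All five cups are nested, with cup e's rim at 152 mm as expected. Now the clamp.

>>> carry_out([
  [[-0.015,-0.051,0.003],-21.3,0.04],
  [[-0.015,-0.051,0.003],-21.3,0.04],
  [[-0.015,-0.051,0.003],-21.3,0.04],
  [[-0.015,-0.051,0.003],-21.3,0.04],
  [[-0.015,-0.051,0.003],-21.3,0.04],
])

```text
t: 44.6
tool_pos: [0.5355, 0.0969, 0.2158]
tcp_rot: [0.95, 1.355, -0.952]
ft_force: [-0.6, 0.0, -0.6]
opening: 0.0396
```

>>> carry_out([
  [[0.005,-0.0436,-0.0139],-16.7,0.04],
  [[0.005,-0.0436,-0.0139],-16.7,0.04],
  [[0.005,-0.0436,-0.0139],-16.7,0.04],
  [[0.005,-0.0436,-0.0139],-16.7,0.04],
  [[0.005,-0.0436,-0.0139],-16.7,0.04],
  [[0.005,-0.0436,-0.0139],-16.7,0.04],
])

```text
t: 45.1
tool_pos: [0.4904, 0.095, 0.2114]
tcp_rot: [0.728, 1.446, -0.728]
ft_force: [-0.7, -0.2, -1.1]
opening: 0.0397
```

```bash
python3 - <<'E'
from h import *
X=cloud(cam("wrist"))
P=X[(X[...,2]>.12)&(X[...,2]<.136)&(np.hypot(X[...,0]-.489,X[...,1]-.095)<.04)]
r=cv2.minAreaRect((P[:,:2]*1000).astype(np.float32));print(len(P),r,np.median(P[:,2]))
plan((.4895,.0952,.064,-53.3))
E
```

```text
1035 ((490.11981201171875, 95.32501220703125), (49.17555236816406, 12.36978530883789), 36.07807922363281) 0.12817762716445802
now [0.4904 0.095  0.2115] ang -53.4 q [-3. 16. 81.  0. 83. 51.]
-> [np.float64(0.147), np.float64(-0.0006), np.float64(-0.0007)] spin -0.1 q6~ 64 dist 0.147
```

>>> carry_out([
  [[0.04,-0.0006,-0.0004],0,0.04],
  [[0.08,-0.0006,-0.0004],0,0.04],
  [[0.11,-0.0006,-0.0004],0,0.04],
  [[0.135,-0.0006,-0.0004],0,0.04],
  [[0.147,-0.0006,-0.0004],0,0.04],
  [[0.147,-0.0006,-0.0004],0,0.04],
  [[0.147,-0.0006,-0.0004],0,0],
  [[0.147,-0.0006,-0.0004],0,0],
])

```text
t: 45.82
tool_pos: [0.4901, 0.095, 0.0658]
tcp_rot: [0.727, 1.444, -0.725]
ft_force: [0.6, 0.5, 0.0]
opening: 0.017
```

>>> carry_out([
  [[0,0,0],0,0],
  [[0,0,0],0,0],
  [[0,0,0],0,0],
  [[0,0,0],0,0],
  [[0,0,0],0,0],
])

```text
t: 46.23
tool_pos: [0.4899, 0.0952, 0.0659]
tcp_rot: [0.727, 1.444, -0.725]
ft_force: [-1.0, 1.6, 7.2]
opening: 0.0123
```

>>> carry_out([
  [[-0.004,0,0],0,0],
  [[-0.008,0,0],0,0],
  [[-0.012,0,0],0,0],
  [[-0.016,0,0],0,0],
  [[-0.018,0,0],0,0],
  [[-0.018,0,0],0,0],
  [[-0.018,0,0],0,0],
])

```text
t: 46.82
tool_pos: [0.4897, 0.0951, 0.0834]
tcp_rot: [0.726, 1.445, -0.725]
ft_force: [1.8, 3.4, 1.2]
opening: 0.0125
```

```bash
python3 - <<'E'
from h import *
s=status.observe();print(s["ft_force"].round(1));plan()
c=cam("wrist");X=cloud(c)
P=X[(X[...,2]>.12)&(X[...,2]<.15)&(np.hypot(X[...,0]-.509,X[...,1]-.110)<.006)];print(len(P),np.percentile(P[:,2],[10,50,90]).round(4))
E
```

```text
[1.8 3.4 1.2]
now [0.4897 0.0951 0.0834] ang -53.3 q [-3. 24. 93.  0. 63. 51.]
1181 [0.1277 0.1422 0.146 ]
```

>>> carry_out([
  [[0,0,0],5,0],
  [[0,0,0],10,0],
  [[0,0,0],15,0],
  [[0,0,0],20,0],
  [[0,0,0],25,0],
  [[0,0,0],30,0],
  [[0,0,0],35,0],
  [[0,0,0],38,0],
])

```text
t: 47.53
tool_pos: [0.4897, 0.0947, 0.0832]
tcp_rot: [1.229, 1.195, -1.228]
ft_force: [2.5, 0.5, 2.1]
opening: 0.0122
```

>>> carry_out([
  [[0,0,0],5,0],
  [[0,0,0],10,0],
  [[0,0,0],15,0],
  [[0,0,0],20,0],
  [[0,0,0],25,0],
  [[0,0,0],30,0],
  [[0,0,0],35,0],
  [[0,0,0],37.5,0],
])

```text
t: 48.2
tool_pos: [0.4895, 0.0945, 0.0831]
tcp_rot: [1.69, 0.805, -1.69]
ft_force: [1.1, -1.2, 1.4]
opening: 0.0122
```

>>> carry_out([
  [[0,0,0],0,0],
  [[0,0,0],0,0],
  [[0,0,0],0,0],
])

```text
t: 48.45
tool_pos: [0.4894, 0.0946, 0.083]
tcp_rot: [1.686, 0.809, -1.687]
ft_force: [1.8, -2.3, 1.9]
opening: 0.0125
```

```bash
python3 - <<'E'
from h import *
s=status.observe();print(s["ft_force"].round(1),s["ft_torque"].round(2));plan()
E
```

```text
[ 1.8 -2.3  1.9] [-0.63 -0.41  0.02]
now [0.4894 0.0946 0.083 ] ang -128.7 q [ -3.  24.  93.  -0.  63. 126.]
```

Pushing the knob down.

>>> carry_out([
  [[0.004,0,0],0,0],
  [[0.008,0,0],0,0],
  [[0.012,0,0],0,0],
  [[0.016,0,0],0,0],
  [[0.0185,0,0],0,0],
  [[0.0195,0,0],0,0],
  [[0.0195,0,0],0,0],
])

```text
t: 49.03
tool_pos: [0.4901, 0.0948, 0.0657]
tcp_rot: [1.689, 0.807, -1.685]
ft_force: [-4.1, -4.2, 29.3]
opening: 0.0118
```

```bash
python3 - <<'E'
from h import *
s=status.observe();print(s["ft_force"].round(1),s["ft_torque"].round(2));plan()
c=cam("wrist");X=cloud(c)
P=X[(X[...,2]>.115)&(X[...,2]<.15)&(np.hypot(X[...,0]-.508,X[...,1]-.081)<.005)];print(len(P),np.percentile(P[:,2],[10,50,90]).round(4))
E
```

```text
[-4.1 -4.2 29.3] [-1.07  1.08  0.03]
now [0.4901 0.0948 0.0657] ang -128.8 q [ -3.  25.  94.  -0.  60. 126.]
787 [0.1179 0.1267 0.1286]
```

>>> carry_out([
  [[0,0,0],0,0.04],
  [[0,0,0],0,0.04],
  [[0,0,0],0,0.04],
  [[-0.03,0,0],0,0.04],
  [[-0.07,0,0],0,0.04],
  [[-0.11,0,0],0,0.04],
  [[-0.15,0,0],0,0.04],
  [[-0.16,0,0],0,0.04],
])

```text
t: 49.75
tool_pos: [0.4907, 0.0954, 0.2287]
tcp_rot: [1.693, 0.806, -1.68]
ft_force: [-0.2, 0.3, -0.4]
opening: 0.0401
```

>>> carry_out([
  [[0,0,0],0,0.04],
  [[0,0,0],0,0.04],
  [[0,0,0],0,0.04],
  [[0,0,0],0,0.04],
])

```text
t: 50.08
tool_pos: [0.4886, 0.0951, 0.2216]
tcp_rot: [1.686, 0.811, -1.691]
ft_force: [0.5, -0.2, -0.4]
opening: 0.0399
```

```bash
python3 - <<'E'
from h import *
c=cam("wrist");X=cloud(c);save(c,"w13.png",k=1.42);np.savez("w13.npz",**c)
P=X[(X[...,2]>.119)&(X[...,2]<.14)&(np.hypot(X[...,0]-.489,X[...,1]-.095)<.04)]
r=cv2.minAreaRect((P[:,:2]*1000).astype(np.float32));print(len(P),r,np.median(P[:,2]))
for n,ro,z in(("A",.035,.072),("B",.029,.092),("C",.023,.112),("D",.017,.132),("E",.011,.152)): print(n,ring(X,(.586,.097),ro,z,.004,.01))
X=cloud(cam("top"));P=X[(abs(X[...,0]-.735)<.03)&(abs(X[...,1]+.11)<.03)&(X[...,2]>.03)];print("bottle top",P[:,2].max() if len(P) else None,len(P))
P=X[(abs(X[...,0]-.535)<.012)&(abs(X[...,1]-.094)<.008)];print("toe z",P[:,2].round(4))
E
```

```text
1017 ((489.7619934082031, 94.778076171875), (12.966181755065918, 49.05197525024414), 50.777198791503906) 0.12816945818549857
A (array([0.5844, 0.0939]), 456, np.float64(0.0727))
B (array([0.5851, 0.0955]), 445, np.float64(0.0925))
C (array([0.5854, 0.0971]), 414, np.float64(0.1126))
D (array([0.5859, 0.0987]), 389, np.float64(0.1324))
E (array([0.5859, 0.0997]), 386, np.float64(0.1522))
bottle top 0.09314422409794099 96
toe z [0.5252 0.5276 0.5219 0.524  0.5229 0.5212 0.5208 0.5295 0.5304 0.5306
 0.5281 0.5294 0.5286 0.5307 0.531  0.0288 0.0337 0.0324 0.0258 0.0263
 0.0283 0.0214 0.0302 0.0307 0.0255 0.0271 0.0238 0.028  0.0282 0.0296
 0.0265 0.0326 0.0261 0.028  0.0254 0.0282 0.0301 0.0263 0.0244 0.0296
 0.0298 0.0269 0.0311 0.0326 0.0246 0.0036 0.0305 0.0283 0.0252 0.0293
 0.0318 0.0062 0.01  ]
```

View pics/w13.png

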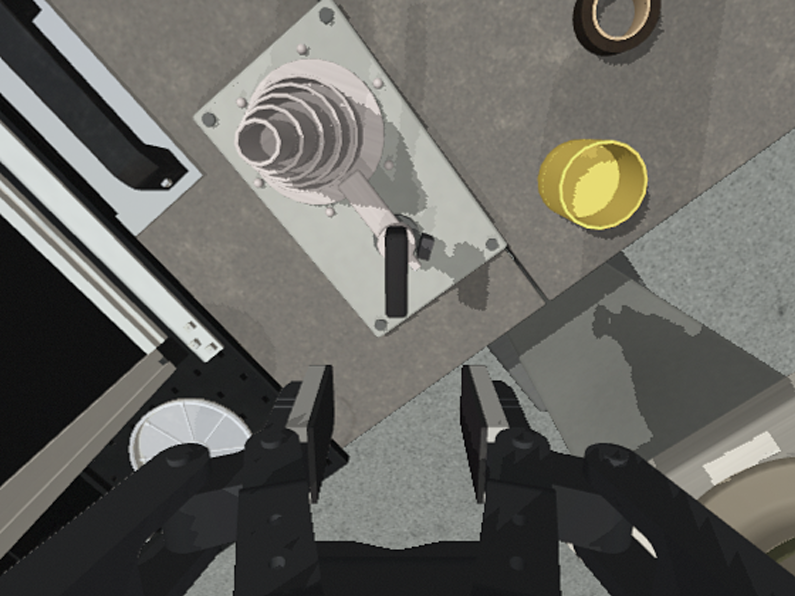

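The toe lies back over the flange at (365,200), the knob is down and the stack is intact inside the pins. Handing in.

```bash
python3 -c "
from station import bot
print(bot.job_done())"
```

```text
the job is handed in; nothing more can be done
None
```

The job is done and handed in at about 50 s of robot time. I freed the clamp, seated the flanged cup between the pins, nested cups b, c, d and e in it in size order, and locked the clamp again. All four optional cups were there.

**Last checks, all from the cameras:**
- **Stack:** the cup rims stand at 73, 93, 113, 132 and 152 mm, each within 1 mm of the fully nested height.
- **Flanged cup:** it lies flat inside all six pins, and the toe is back over its flange.
- **Knob:** its top is at 128 mm, the same as at the start. The bar's angle is within 2° of where it started.
- **Bottle:** its top still reads 93 mm, so it is standing.

**What disagreed:**
- **Finger ends:** they sit about 38 mm short of the stated TCP. My first grip on the knob therefore slipped off after lifting it about 7 mm. I gripped deeper and carried on.
- **Early contact:** cups c and d touched about 3 mm higher than I had worked out (23 N and 17 N at the wrist). After release both measured fully seated.
- **Clamp push:** the wrist force reached about 29 N both times I pushed the knob down.

I saw no cup knocked aside during the run.

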